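# Make up two sample kits

### The job

Make up the two sample kits, each thing set flat or upright in the recess made for it: in the blue tray the red-lidded cup, the amber bottle and the oldest test cassette, in the white tray the white-lidded cup and the blue test carton. The oldest cassette is the bottom one, sticking out of the magazine: draw it out through the slot so that the others stay inside and settle flat. Leave the spray bottle standing where it is.

Things in the scene. Friction and masses are not known exactly. Their poses are not given: they have to be found in the camera images.
- magazine: Grey magazine, black base, open top, fixed; holds three flat cassettes. Origin: centre of underside, x from mouth to back, z up. Floor 8 mm above board; inside x -42..42, y -25..25 mm; walls reach 44 mm above board. Mouth at -x: 3 mm gate, outer face x = -45 mm, with a slot 11.5 mm high that lets only the bottom cassette pass along -x. A tongue 26 mm wide, floor-high, ends at x = -73 mm.
- cassette: The bottom cassette, the one to take: flat white plastic, 80 (its x) x 46 (its y) x 8 mm, 22 g, teal band at its -x end, four small windows on top. Origin: centre of underside. At the start its -x end stands 28 mm out of the magazine's mouth, underside 8 mm above the board, the others lying on its rear part. It is clear of the gate once drawn 55 mm along the magazine's -x.
- cassette_top: The uppermost cassette of the stack, same make and size as the bottom one; a third lies between them. Origin: centre of underside, 24 mm above the board at the start. It stays in the magazine and ends 8 mm lower.
- cup_red: Closed specimen cup with a red (coral) screw lid, 75 mm high; lid 66 mm across from 59 to 75 mm above the base, body 60 mm across below it; 60 g, stands upright. All things, trays and the magazine stand on a fixed dark grey board, its top 40 mm above the table top. Origin: centre of its underside, z up.
- cup_white: Closed specimen cup with a white screw lid, same size as the red-lidded one. Origin: centre of its underside, z up.
- amber_bottle: Small round amber bottle with a yellow cap, 84 mm high, body 37 mm across up to about 55 mm, cap 24 mm across from 69 mm up; stands upright, 85 g. Origin: centre of its underside, z up.
- carton: Small white and blue test carton lying flat, 62 mm (its x) by 112 mm (its y) by 21 mm, 55 g. Origin: centre of its underside.
- spray: White spray bottle with a green band, 129 mm high, 43 mm across; stands among the stock and is not wanted: leave it alone. Origin: centre of its underside, z up.
- tray_blue: Blue kit tray, 112 (its x) x 256 (its y) x 10 mm, fixed; a lip stands out 12 mm at each end. Origin: centre of underside, z up. Three recesses in a row along y at x = 0, 4 mm deep, dark floors 6 mm above the board: for the cassette 66 (x) x 100 (y) mm, centre y = -67 mm; for the cup round, 76 mm, centre y = +27 mm; for the bottle round, 54 mm, centre y = +96 mm.
- tray_white: White kit tray, outer size as the blue one, fixed. Origin: centre of underside, z up. Two recesses along y at x = 0, 4 mm deep, grey floors 6 mm above the board: for the carton (lengthwise) 82 (x) x 132 (y) mm, centre y = -50 mm; for the cup round, 76 mm, centre y = +66 mm.

How it is judged:
By the outcome, as a careful person would: the job done as asked, in the order asked, and still so for the second after the job is handed in, with the robot touching nothing.
It also fails if it takes over 112 s, if anything falls off the work surface, if the arm or the gripper's body presses on something with over 40 N, if the wrist force passes 120 N, or if a joint passes its speed limit or range.

### The arm

A 6-joint arm with a two-finger parallel gripper is mounted at the origin on the work surface; the furniture and walls round the work are solid. World frame = base frame: x ahead of the robot, y to its left, z up, the work surface at z = 0. Lengths are in mm, angles in rad, forces in N, time in s.
With the tool pointing down it reaches from about 375 to 975 mm from the base axis. Payload 3.8 kg.
Tool frame: the origin (TCP) lies midway between the tips of the shut fingers; the grasp point (between the pads) lies 19 mm behind it; x points along the fingers, y is the direction in which the jaws open and shut, and the axes are right-handed (so a half turn about x gives the same grasp; the last joint's range is limited). The gripper opens to 88 mm and grips with 3 to 60 N. Pads are 18 mm wide; open, the fingers measure 123 mm over their backs; the gripper's body (75 mm by 187 mm) begins 45 mm behind the grasp point.
Start: joints at [1.12, 0.264, 1.604, -0, 1.274, -0.037], TCP at [271.409, 618.025, 238.706] pointing down, gripper open.
Joint ranges: [-2.63, 2.63], [-0.94, 2.18], [0.31, 2.57], [-1.31, 4.45], [0, 2.66], [-2.55, 2.55]. Speed limits (rad/s): [2.57, 2.57, 3.14, 3.14, 3.14, 3.14].

### API

Orientations are given as [roll, pitch, yaw] about the fixed x, y, z axes, in that order (R = Rz(yaw) Ry(pitch) Rx(roll)).
In Python, from bench import get_state, eyes, job, models gives the robot as it stands. The module is installed in compiled form; this text tells all that it offers.
- The arm moves only by the tool jog_arm, never from a script. Its argument "series" is a list of rows, each a list of 2 entries, a list of its own where there are three numbers: the shift along the tool's x, y, z each as a share of 15 cm, from -1 to 1, then the turn about the tool's x as a share of 2 pi rad, from -1 to 1. In form: [[[dx, dy, dz], spin], ...]. A call has exactly 5 rows; each row is the pose to reach, as a shift and turn from the pose commanded when the call began, along the tool's axes at that moment, turning the shorter way round; what a row does not reach only later rows make up. A row lasts 1/12 s, in which the tool goes at most 41.7 mm and 7.16 degrees, less where a joint would pass 70% of its speed; a pose out of reach is approached as far as the arm can. A call with a number of a shift or a turn outside -1 to 1 is refused whole. A call with a gripper value outside its range is refused whole. "hand" is the closure, from 0 (fully open) to 1 (shut), set as the call begins (left out, the last holds). The fingers move at their own pace and stop on an object; the grip force is fixed at half the most. Time passes only in rows, so rows that repeat a pose let the fingers close, or fill a call up. It gives the time, the measured TCP pose, the force and the opening at its end, in the units of the state.
- get_state(): the state, without advancing time (a new reading comes with each control period).
- eyes.camera(name): name is "scene" or "top"; returns (picture, depth): 384x512x3 uint8, blue, green, red; 384x512 float32, mm along the optical axis (not along the pixel's ray), 0 where there is no reading.
- eyes.camera_info(name): a dict with "fx", "fy", "cx", "cy" (pixels), "extrinsics" (4x4, takes a point from camera to world coordinates). Camera axes: x right, y up, looking along -z (the intrinsics and any distortion apply to the point x, -y, -z); pixel columns grow to the right and rows downward; lengths in mm; the calibration is good to about 2 mm. A picture is of the moment at which its call begins. camera_info takes no time and is no camera call.
- job.sign_off(): hands the job in, once; it reports no verdict.
Trained networks look in the newest picture that a camera, given by its name, has taken for a name from the list of things; names that differ only in an ending like _2 or _b are one class to them, and where a whole thing is asked for, a point or a joint stands for the part that bears it (a point fixed in the world has none). Each returns a list of dicts, best first, with "confidence" (0 to 1); they miss things now and then, are a little off and sometimes report something else, mostly with a low value. They report only what shows in the picture. A call takes as long as a camera call.
- models.regions_of(camera, target): "mask" (384x512 bool, what is visible of it) and "rect" ([left, top, right, bottom] in pixels, round what is visible of it).
The state is a dict: "time_s": time; "joint_pos": joint angles; "dq": joint speeds; "joint_efforts": joint torques, N m; "tool_pos": TCP position; "tcp_rot": TCP orientation; "wrist_force": force on the tool from outside, world axes, zero at the start; "ft_torque": the same for the moment, N m; "opening": finger opening in mm.
Only numpy, scipy, OpenCV 4.12 (cv2) and the standard library are available. Lean on these libraries where they do the work, as an engineer would, in place of code of your own. Each camera call takes 0.05 s, during which the arm holds its last target. There are 200 camera calls.

## Working session

There is one attempt and no reset: what is moved stays moved. The work goes in short steps, Python scripts to look and compute and a tool call to move; the robot and the scene stay as the last step left them, time stands still between calls to the robot, and variables do not carry over. Pictures are saved under pics/ and viewed, about 12 in all and at most 16, crops included, and the job is handed in when it is done.

Besides the shell and the picture viewer there is one more tool, called after "Request:" by a JSON object that holds its "name" and its "arguments". jog_arm: Moves the arm, as the interface text tells. Its arguments: {"type":"object","properties":{"series":{"type":"array","items":{"type":"array"}},"hand":{"type":"number"}},"required":["series"]}

```bash
mkdir -p pics; python3 - <<'E'
from bench import get_state, eyes, models
import cv2,numpy as np
print({k:np.round(v,3).tolist() for k,v in get_state().items()})
for n in("scene","top"):
    p,d=eyes.camera(n); cv2.imwrite(f"pics/{n}0.png",p); np.save(f"{n}_d0.npy",d)
    i=eyes.camera_info(n); print(n,i)
E
```

```text
{'time_s': 0.0, 'joint_pos': [1.12, 0.265, 1.605, 0.0, 1.274, -0.037], 'dq': [0.002, 0.002, 0.001, -0.001, -0.002, -0.001], 'joint_efforts': [0.001, -50.211, -35.688, 0.073, 0.029, -0.0], 'tool_pos': [271.141, 617.402, 237.424], 'tcp_rot': [-1.609, 1.569, -2.023], 'wrist_force': [0.344, 0.306, 0.046], 'ft_torque': [-0.006, -0.011, -0.028], 'opening': 88.261}
scene {'fx': 399.28128660944515, 'fy': 399.28128660944515, 'cx': 256.45559874763023, 'cy': 191.31631219802543, 'extrinsics': array([[-8.94210138e-01,  3.52819607e-01, -2.75511441e-01,
         2.74898298e+02],
       [-4.47554702e-01, -6.92111064e-01,  5.66283554e-01,
         4.96167730e+02],
       [ 9.11142420e-03,  6.29682936e-01,  7.76798804e-01,
         8.00970952e+02],
       [ 0.00000000e+00,  0.00000000e+00,  0.00000000e+00,
         1.00000000e+00]])}
top {'fx': 482.5516930760873, 'fy': 482.5516930760873, 'cx': 253.7486016827162, 'cy': 196.72575022618435, 'extrinsics': array([[-1.96440352e-02,  9.97446530e-01, -6.86624500e-02,
         4.68104456e+02],
       [-9.99796109e-01, -1.92763439e-02,  6.01358726e-03,
        -4.15609974e+00],
       [ 4.67467074e-03,  6.87665814e-02,  9.97621825e-01,
         1.36899226e+03],
       [ 0.00000000e+00,  0.00000000e+00,  0.00000000e+00,
         1.00000000e+00]])}
```

View pics/top0.png

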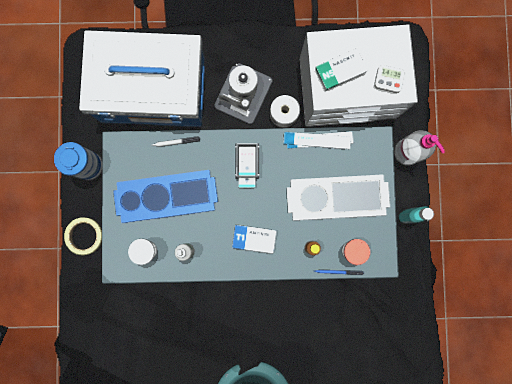

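View pics/scene0.png

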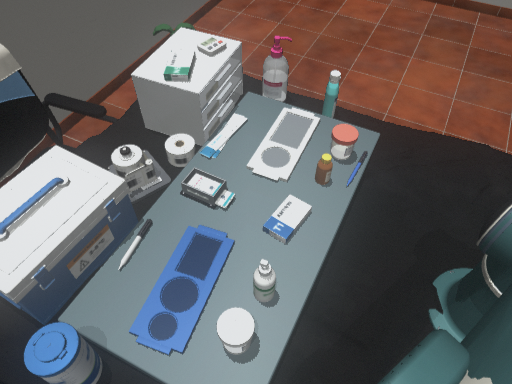

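```bash
cat > h.py <<'E'
from bench import get_state, eyes, models
import cv2,numpy as np
from scipy.spatial.transform import Rotation as Ro
def cloud(n,d):
    i=eyes.camera_info(n); v,u=np.mgrid[:384,:512]
    c=np.stack([(u-i['cx'])/i['fx']*d,-(v-i['cy'])/i['fy']*d,-d],-1)
    return c@i['extrinsics'][:3,:3].T+i['extrinsics'][:3,3]
def st():
    s=get_state(); R=Ro.from_euler('xyz',s['tcp_rot']).as_matrix()
    a=np.degrees(np.arctan2(R[1,1],R[0,1]))
    print('t',round(s['time_s'],2),'tcp',np.round(s['tool_pos'],1),'yang',round(a,2),'xaxis',np.round(R[:,0],3),'op',round(s['opening'],1),'F',np.round(s['wrist_force'],1),'q',np.round(s['joint_pos'],2))
    return s,R
E
cat > m.py <<'E'
from h import *
import sys
names=sys.argv[1:] or ["magazine","cassette","cup_red","cup_white","amber_bottle","carton","spray","tray_blue","tray_white"]
st()
for cam in("top","scene"):
    p,d=eyes.camera(cam); P=cloud(cam,d); np.save(cam+'_P.npy',P); cv2.imwrite(cam+'_last.png',p)
    for n in names:
        for r in models.regions_of(cam,n)[:2]:
            m=cv2.erode(r['mask'].astype(np.uint8),np.ones((3,3)))>0
            m&=d>0
            if m.sum()<5: print(cam,n,'tiny');continue
            q=P[m]; z=np.percentile(q[:,2],90)
            t=q[q[:,2]>z-8]
            (c,w,a)=cv2.minAreaRect(t[:,:2].astype(np.float32))
            (cc,rad)=cv2.minEnclosingCircle(t[:,:2].astype(np.float32))
            print(cam,n,round(r['confidence'],2),r['rect'],'ztop %.1f'%z,'rect',np.round(c,1),np.round(w,1),round(a,1),'mean',np.round(t.mean(0),1),'circ',np.round(cc,1),round(rad,1))
E
python3 m.py
```

```text
t 0.1 tcp [271.1 617.5 237.5] yang 66.29 xaxis [-0.001 -0.002 -1.   ] op 88.0 F [-0.1 -0.3  0.3] q [ 1.12  0.26  1.61  0.    1.27 -0.04]
top magazine 0.84 [234.2, 144.1, 259.0, 180.8] ztop 86.8 rect [656.1   5.7] [56.6 87.4] 88.9 mean [657.4   5.5  84. ] circ [654.5   5.5] 50.6
top cassette 0.6 [237.5, 177.9, 255.2, 187.5] ztop 59.9 rect [599.1   8.3] [38.3 22.8] 88.8 mean [599.2   8.2  56.9] circ [599.2   8.2] 20.9
top cup_red 0.68 [342.8, 240.1, 370.6, 266.1] ztop 117.7 rect [ 409.5 -273.9] [57.7 57.7] 44.0 mean [ 408.2 -273.8  114.8] circ [ 408.9 -273.8] 31.6
top cup_red 0.38 [285.7, 175.4, 390.4, 221.1] ztop 52.4 rect [ 554.4 -241.5] [106.7 272.3] 2.0 mean [ 553.7 -238.2   49. ] circ [ 554. -242.] 137.7
top cup_white 0.63 [127.8, 238.7, 154.0, 266.4] ztop 118.7 rect [420.  281.4] [58.2 62.1] 25.5 mean [419.5 281.8 115.6] circ [419.5 281.5] 31.7
top amber_bottle 0.53 [305.6, 240.1, 323.1, 256.1] ztop 124.9 rect [ 418.7 -164. ] [21.1 20.7] 89.0 mean [ 418.5 -164.1  123. ] circ [ 418.2 -164.4] 11.1
top spray 0.74 [175.1, 244.3, 193.1, 260.2] ztop 166.8 rect [415.9 176.1] [10.1 12.9]
[... 830 characters left out ...]
 354.7] ztop 114.9 rect [417.  282.4] [60.9 63. ] 7.2 mean [416.3 283.1 113.4] circ [417.  281.1] 32.9
scene amber_bottle 0.69 [315.0, 152.2, 332.8, 185.1] ztop 120.4 rect [ 415.3 -165.5] [16.7 17.4] 5.6 mean [ 415.4 -162.8  120. ] circ [ 415.6 -164.8] 9.6
scene spray 0.75 [252.4, 262.4, 277.1, 304.1] ztop 147.6 rect [411.4 177.3] [20.1 14.7] 26.0 mean [411.3 177.6 152.4] circ [411.8 176.4] 10.4
scene tray_blue 0.66 [129.6, 226.7, 237.6, 355.6] ztop 49.9 rect [563.6 227.9] [111.2 274.6] 6.4 mean [561.4 240.9  47. ] circ [560.7 228.1] 139.4
scene tray_white 0.94 [249.9, 107.3, 320.3, 176.6] ztop 50.1 rect [ 550.6 -243.2] [106.7 271.1] 2.0 mean [ 550.7 -234.6   47.1] circ [ 553.6 -242.2] 136.8
```

```bash
cat >> h.py <<'E'
def plan(wps,yang=None):
    """wps: (x,y,z,yang[deg]); prints rows in the frame of each call's start"""
    s,R=st(); p=np.array(s['tool_pos']); a=np.degrees(np.arctan2(R[1,1],R[0,1])) if yang is None else yang
    for w in wps:
        t=np.array(w[:3],float); da=(w[3]-a+180)%360-180
        n=int(max(1,np.ceil(np.linalg.norm(t-p)/195),np.ceil(abs(da)/35)))
        while True:
            P=p.copy();A=a;out=[]
            for k in range(n):
                c,sn=np.cos(np.radians(A)),np.sin(np.radians(A))
                d=(t-p)/n; T=np.array([[0,0,-1],[c,sn,0],[sn,-c,0]])
                out.append((T@d/150,-da/n/360)); A+=da/n
            if max(abs(o[0]).max() for o in out)<=1: break
            n+=1
        for o in out: print('  ',np.round(o[0],3).tolist(),round(o[1],4),'->',w)
        p=t;a=w[3]
E
python3 - <<'E'
from h import *
for c in("top","scene"):
    P=np.load(c+'_P.npy')
    m=(P[...,2]>56)&(P[...,2]<68)&(P[...,0]>380)&(P[...,0]<520)&(abs(P[...,1])<90)
    q=P[m]; print(c,m.sum(),cv2.minAreaRect(q[:,:2].astype(np.float32)),np.median(q[:,2]))
plan([(450,200,237,30),(407,-274,237,0),(407,-274,150,0),(407,-274,88,0)])
E
```

```text
top 931 ((445.0605773925781, -9.516883850097656), (111.86128234863281, 62.45246887207031), 80.76235961914062) 61.05622947482152
scene 1116 ((443.130859375, -12.641387939453125), (113.22178649902344, 62.88346862792969), 80.61990356445312) 59.48411709034298
t 1.1 tcp [271.4 618.  238.7] yang 66.29 xaxis [-0.  0. -1.] op 88.0 F [-0.3  0.3  0.2] q [ 1.12  0.26  1.6   0.    1.27 -0.04]
   [0.004, -0.691, 0.737] 0.0336 -> (450, 200, 237, 30)
   [0.004, -0.521, 0.865] 0.0336 -> (450, 200, 237, 30)
   [0.004, -0.328, 0.955] 0.0336 -> (450, 200, 237, 30)
   [0.0, -0.457, 0.648] 0.0208 -> (407, -274, 237, 0)
   [0.0, -0.369, 0.702] 0.0208 -> (407, -274, 237, 0)
   [0.0, -0.274, 0.745] 0.0208 -> (407, -274, 237, 0)
   [0.0, -0.174, 0.774] 0.0208 -> (407, -274, 237, 0)
   [0.58, 0.0, 0.0] 0.0 -> (407, -274, 150, 0)
   [0.413, 0.0, 0.0] 0.0 -> (407, -274, 88, 0)
```

Request:
{"name": "jog_arm", "arguments": {"series": [[[0,-0.69,0.74],0.034],[[0,-0.69,0.74],0.034],[[0,-0.69,0.74],0.034],[[0,-0.69,0.74],0.034],[[0,-0.69,0.74],0.034]], "hand": 0}}

```text
time_s: 1.52
tool_pos: [333.0, 474.4, 238.8]
tcp_rot: [-0.641, 1.568, -1.272]
wrist_force: [-0.3, 0.0, 0.2]
opening: 87.8
```

Request:
{"name": "jog_arm", "arguments": {"series": [[[0,-0.52,0.86],0.034],[[0,-0.52,0.86],0.034],[[0,-0.52,0.86],0.034],[[0,-0.52,0.86],0.034],[[0,-0.52,0.86],0.034]]}}

```text
time_s: 1.93
tool_pos: [391.5, 336.5, 239.0]
tcp_rot: [-0.029, 1.569, -0.874]
wrist_force: [-0.4, -0.3, 0.3]
opening: 88.3
```

Request:
{"name": "jog_arm", "arguments": {"series": [[[0,-0.33,0.95],0.034],[[0,-0.33,0.95],0.034],[[0,-0.33,0.95],0.034],[[0,-0.33,0.95],0.034],[[0,-0.33,0.95],0.034]]}}

```text
time_s: 2.35
tool_pos: [449.9, 198.0, 239.1]
tcp_rot: [0.483, 1.569, -0.576]
wrist_force: [0.1, 0.2, -0.3]
opening: 88.2
```

Request:
{"name": "jog_arm", "arguments": {"series": [[[0,-0.46,0.65],0.021],[[0,-0.46,0.65],0.021],[[0,-0.46,0.65],0.021],[[0,-0.46,0.65],0.021],[[0,-0.46,0.65],0.021]]}}

```text
time_s: 2.77
tool_pos: [436.5, 81.7, 239.0]
tcp_rot: [2.115, 1.569, 0.925]
wrist_force: [0.3, 0.4, 0.3]
opening: 88.1
```

Request:
{"name": "jog_arm", "arguments": {"series": [[[0,-0.37,0.7],0.021],[[0,-0.37,0.7],0.021],[[0,-0.37,0.7],0.021],[[0,-0.37,0.7],0.021],[[0,-0.37,0.7],0.021]]}}

```text
time_s: 3.18
tool_pos: [424.9, -36.0, 239.0]
tcp_rot: [2.285, 1.569, 0.964]
wrist_force: [0.2, 0.5, -0.5]
opening: 88.2
```

Request:
{"name": "jog_arm", "arguments": {"series": [[[0,-0.27,0.745],0.021],[[0,-0.27,0.745],0.021],[[0,-0.27,0.745],0.021],[[0,-0.27,0.745],0.021],[[0,-0.27,0.745],0.021]]}}

```text
time_s: 3.6
tool_pos: [413.9, -154.0, 238.7]
tcp_rot: [2.827, 1.569, 1.376]
wrist_force: [-0.7, 0.0, -0.7]
opening: 88.3
```

Request:
{"name": "jog_arm", "arguments": {"series": [[[0,-0.17,0.77],0.021],[[0,-0.17,0.77],0.021],[[0,-0.17,0.77],0.021],[[0,-0.17,0.77],0.021],[[0,-0.17,0.77],0.021]]}}

```text
time_s: 4.02
tool_pos: [402.7, -271.3, 238.5]
tcp_rot: [3.081, 1.569, 1.498]
wrist_force: [0.1, 0.7, -0.6]
opening: 88.2
```

```bash
python3 -c "
from h import *
plan([(407,-274,120,0),(407,-274,88,0)])"; python3 m.py cup_red amber_bottle
```

```text
t 4.02 tcp [ 402.7 -271.3  238.5] yang -0.67 xaxis [ 0.     0.002 -1.   ] op 88.2 F [ 0.1  0.7 -0.6] q [-0.65 -0.1   2.    0.    1.25 -0.63]
   [0.79, 0.029, 0.018] -0.0019 -> (407, -274, 120, 0)
   [0.213, 0.0, 0.0] 0.0 -> (407, -274, 88, 0)
t 4.02 tcp [ 402.7 -271.3  238.5] yang -0.67 xaxis [ 0.     0.002 -1.   ] op 88.2 F [ 0.1  0.7 -0.6] q [-0.65 -0.1   2.    0.    1.25 -0.63]
top cup_red 0.86 [339.4, 238.4, 361.5, 266.6] ztop 118.3 rect [ 408.2 -264. ] [43.1 59.7] 85.6 mean [ 408.6 -266.1  115.2] circ [ 407.4 -272.3] 31.0
scene cup_red 0.64 [216.0, 307.5, 252.6, 355.4] ztop 114.8 rect [416.  281.5] [61.2 64. ] 30.2 mean [416.1 282.8 113.4] circ [417.  281.8] 32.7
scene amber_bottle 0.75 [316.7, 151.9, 333.7, 185.7] ztop 120.5 rect [ 415.1 -163.8] [20.  17.6] 57.4 mean [ 414.5 -163.5  119.9] circ [ 415.4 -164.7] 10.7
```

Request:
{"name": "jog_arm", "arguments": {"series": [[[0.25,0.03,0.02],0],[[0.5,0.03,0.02],-0.002],[[0.7,0.03,0.02],-0.002],[[0.79,0.03,0.02],-0.002],[[0.79,0.03,0.02],-0.002]]}}

```text
time_s: 4.73
tool_pos: [403.2, -272.6, 116.1]
tcp_rot: [-2.241, 1.563, 2.473]
wrist_force: [-0.0, 0.0, 0.0]
opening: 88.0
```

Request:
{"name": "jog_arm", "arguments": {"series": [[[0.1,0,0],0],[[0.2,0,0],0],[[0.21,0,0],0],[[0.21,0,0],0],[[0.21,0,0],0]]}}

```text
time_s: 5.15
tool_pos: [406.8, -275.9, 90.2]
tcp_rot: [0.945, 1.569, -0.625]
wrist_force: [0.3, -0.6, 0.1]
opening: 88.1
```

Request:
{"name": "jog_arm", "arguments": {"series": [[[0,0,0],0],[[0,0,0],0],[[0,0,0],0],[[0,0,0],0],[[0,0,0],0]], "hand": 1}}

```text
time_s: 5.57
tool_pos: [406.3, -275.9, 89.4]
tcp_rot: [0.945, 1.57, -0.625]
wrist_force: [-0.7, 0.3, 3.9]
opening: 64.6
```

Request:
{"name": "jog_arm", "arguments": {"series": [[[0,0,0],0],[[0,0,0],0],[[0,0,0],0],[[0,0,0],0],[[0,0,0],0]]}}

```text
time_s: 5.98
tool_pos: [406.3, -275.9, 89.4]
tcp_rot: [0.929, 1.57, -0.641]
wrist_force: [-0.3, 0.2, 5.0]
opening: 64.5
```

```bash
python3 -c "
from h import *
plan([(407,-274,200,0),(561.6,256,200,6),(561.6,256,120,6),(561.6,256,96,6)])"
```

```text
t 5.98 tcp [ 406.3 -275.9   89.4] yang 0.05 xaxis [ 0.001 -0.001 -1.   ] op 64.5 F [-0.3  0.2  5. ] q [-0.65  0.06  2.13  0.    0.94 -0.65]
   [-0.737, 0.005, -0.013] 0.0001 -> (407, -274, 200, 0)
   [0.0, 0.258, -0.883] -0.0042 -> (561.6, 256, 200, 6)
   [0.0, 0.281, -0.876] -0.0042 -> (561.6, 256, 200, 6)
   [0.0, 0.304, -0.869] -0.0042 -> (561.6, 256, 200, 6)
   [0.0, 0.326, -0.86] -0.0042 -> (561.6, 256, 200, 6)
   [0.533, 0.0, 0.0] 0.0 -> (561.6, 256, 120, 6)
   [0.16, 0.0, 0.0] 0.0 -> (561.6, 256, 96, 6)
```

Request:
{"name": "jog_arm", "arguments": {"series": [[[-0.1,0,0],0],[[-0.3,0,0],0],[[-0.55,0,0],0],[[-0.73,0,0],0],[[-0.73,0,0],0]]}}

```text
time_s: 6.4
tool_pos: [409.0, -277.9, 204.4]
tcp_rot: [0.925, 1.56, -0.645]
wrist_force: [1.3, -1.9, -0.4]
opening: 64.3
```

Request:
{"name": "jog_arm", "arguments": {"series": [[[0,0.04,-0.12],0],[[0,0.1,-0.32],0],[[0,0.16,-0.54],0],[[0,0.21,-0.72],-0.004],[[0,0.258,-0.88],-0.004]]}}

```text
time_s: 6.82
tool_pos: [443.7, -141.7, 196.7]
tcp_rot: [-2.07, 1.569, 2.669]
wrist_force: [0.1, -0.6, -0.4]
opening: 64.4
```

Request:
{"name": "jog_arm", "arguments": {"series": [[[0,0.07,-0.2],0],[[0,0.14,-0.4],0],[[0,0.2,-0.6],0],[[0,0.24,-0.76],-0.004],[[0,0.28,-0.88],-0.004]]}}

```text
time_s: 7.23
tool_pos: [482.2, -8.3, 196.6]
tcp_rot: [-1.881, 1.568, 2.885]
wrist_force: [-0.3, 0.3, -1.1]
opening: 64.2
```

Request:
{"name": "jog_arm", "arguments": {"series": [[[0,0.07,-0.2],0],[[0,0.14,-0.4],0],[[0,0.2,-0.6],0],[[0,0.26,-0.76],-0.004],[[0,0.3,-0.87],-0.004]]}}

```text
time_s: 7.65
tool_pos: [520.8, 124.4, 196.5]
tcp_rot: [-1.757, 1.569, 3.034]
wrist_force: [0.2, 0.3, -1.5]
opening: 64.8
```

Request:
{"name": "jog_arm", "arguments": {"series": [[[0,0.07,-0.2],0],[[0,0.16,-0.44],0],[[0,0.24,-0.65],0],[[0,0.3,-0.8],-0.004],[[0,0.33,-0.86],-0.004]]}}

```text
time_s: 8.07
tool_pos: [560.5, 257.5, 196.3]
tcp_rot: [-1.788, 1.569, 3.029]
wrist_force: [1.0, -0.1, -0.9]
opening: 64.6
```

```bash
python3 -c "
from h import *
plan([(561.6,256,120,6),(561.6,256,96,6)])"; python3 m.py cup_red tray_blue; cp top_last.png pics/top1.png
```

```text
t 8.07 tcp [560.5 257.5 196.3] yang 5.99 xaxis [-0.002  0.    -1.   ] op 64.6 F [ 1.  -0.1 -0.9] q [0.39 0.19 1.78 0.   1.18 0.28]
   [0.508, 0.006, 0.01] -0.0 -> (561.6, 256, 120, 6)
   [0.16, 0.0, 0.0] 0.0 -> (561.6, 256, 96, 6)
t 8.07 tcp [560.5 257.5 196.3] yang 5.99 xaxis [-0.002  0.    -1.   ] op 64.6 F [ 1.  -0.1 -0.9] q [0.39 0.19 1.78 0.   1.18 0.28]
top cup_red 0.67 [143.2, 180.2, 159.9, 210.5] ztop 225.1 rect [561.5 232.6] [48.1 16.6] 6.5 mean [561.7 234.1 222.5] circ [560.9 238.4] 24.0
top tray_blue 0.72 [113.9, 168.4, 215.5, 215.6] ztop 53.1 rect [561.6 230.6] [116.4 275.6] 6.6 mean [571.3 179.6  49.8] circ [568.5 232. ] 139.6
top tray_blue 0.4 [145.3, 181.6, 157.8, 207.2] ztop 225.2 rect [563.1 233.9] [50.6 18.6] 10.8 mean [562.9 234.8 222.5] circ [562.2 238.6] 25.4
scene cup_red 0.85 [144.9, 236.7, 186.4, 285.8] ztop 221.3 rect [558.9 266. ] [42.7 46. ] 46.9 mean [557.4 270.2 220.1] circ [557.8 264.9] 28.8
scene tray_blue 0.87 [127.9, 234.9, 237.0, 356.4] ztop 49.9 rect [563.3 229. ] [110.7 272.3] 6.7 mean [549.7 270.6  47.2] circ [563.3 228.7] 139.2
```

View scene_last.png

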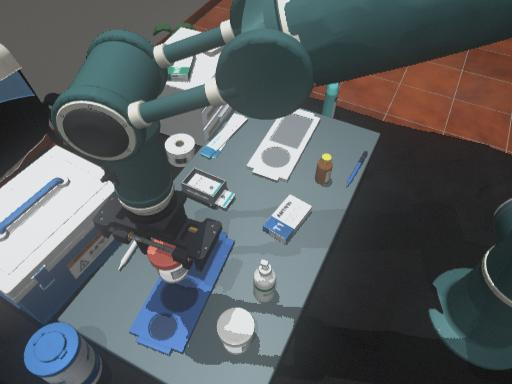

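Request:
{"name": "jog_arm", "arguments": {"series": [[[0.15,0,0],0],[[0.35,0,0.01],0],[[0.47,0,0.01],0],[[0.51,0,0.01],0],[[0.51,0,0.01],0]]}}

```text
time_s: 8.78
tool_pos: [559.2, 251.2, 119.6]
tcp_rot: [-1.26, 1.566, -2.731]
wrist_force: [0.6, -0.8, -1.3]
opening: 64.2
```

Request:
{"name": "jog_arm", "arguments": {"series": [[[0.06,0,0],0],[[0.12,0,0],0],[[0.155,0,0],0],[[0.155,0,0],0],[[0.155,0,0],0]]}}

```text
time_s: 9.2
tool_pos: [560.9, 253.1, 98.4]
tcp_rot: [-1.195, 1.571, -2.665]
wrist_force: [0.2, 0.0, -0.9]
opening: 64.8
```

Request:
{"name": "jog_arm", "arguments": {"series": [[[0,0,0],0],[[0,0,0],0],[[0,0,0],0],[[0,0,0],0],[[0,0,0],0]], "hand": 0}}

```text
time_s: 9.62
tool_pos: [561.1, 253.2, 98.8]
tcp_rot: [1.859, 1.57, 0.39]
wrist_force: [-0.4, 0.2, -0.5]
opening: 87.9
```

```bash
python3 -c "
from h import *
plan([(561.6,256,220,6),(470,-80,220,0),(417,-164,220,0),(417,-164,140,0),(417,-164,66,0)])"
```

```text
t 9.62 tcp [561.1 253.2  98.8] yang 5.82 xaxis [ 0.001  0.    -1.   ] op 87.9 F [-0.4  0.2 -0.5] q [0.38 0.27 1.87 0.   1.   0.28]
   [-0.808, 0.005, -0.018] -0.0005 -> (561.6, 256, 220, 6)
   [0.0, -0.28, 0.721] 0.0056 -> (470, -80, 220, 0)
   [0.0, -0.255, 0.731] 0.0056 -> (470, -80, 220, 0)
   [0.0, -0.229, 0.739] 0.0056 -> (470, -80, 220, 0)
   [0.0, -0.353, 0.56] 0.0 -> (417, -164, 220, 0)
   [0.533, 0.0, 0.0] 0.0 -> (417, -164, 140, 0)
   [0.493, 0.0, 0.0] 0.0 -> (417, -164, 66, 0)
```

Request:
{"name": "jog_arm", "arguments": {"series": [[[-0.15,0,0],0],[[-0.4,0,0],0],[[-0.65,0,0],0],[[-0.8,0,0],0],[[-0.8,0,0],0]]}}

```text
time_s: 10.03
tool_pos: [564.7, 254.6, 226.2]
tcp_rot: [1.857, 1.559, 0.388]
wrist_force: [1.5, 0.9, 0.6]
opening: 88.1
```

Request:
{"name": "jog_arm", "arguments": {"series": [[[0,-0.28,0.74],0.005],[[0,-0.28,0.74],0.005],[[0,-0.28,0.74],0.005],[[0,-0.28,0.74],0.005],[[0,-0.28,0.74],0.005]]}}

```text
time_s: 10.45
tool_pos: [529.7, 136.9, 217.8]
tcp_rot: [-1.677, 1.57, 3.102]
wrist_force: [0.1, 0.2, -1.0]
opening: 88.4
```

Request:
{"name": "jog_arm", "arguments": {"series": [[[0,-0.25,0.73],0.005],[[0,-0.25,0.73],0.005],[[0,-0.25,0.73],0.005],[[0,-0.25,0.73],0.005],[[0,-0.25,0.73],0.005]]}}

```text
time_s: 10.87
tool_pos: [500.9, 26.4, 218.2]
tcp_rot: [2.875, 1.57, 1.34]
wrist_force: [0.4, -0.7, 0.0]
opening: 88.4
```

Request:
{"name": "jog_arm", "arguments": {"series": [[[0,-0.23,0.74],0.005],[[0,-0.23,0.74],0.005],[[0,-0.23,0.74],0.005],[[0,-0.23,0.74],0.005],[[0,-0.23,0.74],0.005]]}}

```text
time_s: 11.28
tool_pos: [471.2, -85.4, 218.4]
tcp_rot: [2.667, 1.57, 1.101]
wrist_force: [0.5, 0.1, 0.2]
opening: 87.9
```

Request:
{"name": "jog_arm", "arguments": {"series": [[[0,-0.35,0.56],0],[[0,-0.35,0.56],0],[[0,-0.35,0.56],0],[[0,-0.35,0.56],0],[[0,-0.35,0.56],0]]}}

```text
time_s: 11.7
tool_pos: [419.6, -168.9, 218.5]
tcp_rot: [2.471, 1.569, 0.907]
wrist_force: [-0.2, -0.4, -0.1]
opening: 88.0
```

```bash
python3 -c "
from h import *
plan([(417,-164,140,0),(417,-164,66,0)])"; python3 m.py cup_red amber_bottle tray_blue|grep -v 'cup_red.*rect. ...., .*0.3'
```

```text
t 11.7 tcp [ 419.6 -168.9  218.5] yang 0.41 xaxis [ 0.001  0.001 -1.   ] op 88.0 F [-0.2 -0.4 -0.1] q [-0.44 -0.15  2.08  0.    1.21 -0.45]
   [0.523, -0.017, -0.033] 0.0011 -> (417, -164, 140, 0)
   [0.493, 0.0, 0.0] 0.0 -> (417, -164, 66, 0)
t 11.7 tcp [ 419.6 -168.9  218.5] yang 0.41 xaxis [ 0.001  0.001 -1.   ] op 88.0 F [-0.2 -0.4 -0.1] q [-0.44 -0.15  2.08  0.    1.21 -0.45]
top cup_red 0.75 [135.1, 183.5, 166.6, 208.5] ztop 124.8 rect [561.6 251.5] [61.8 58.8] 62.4 mean [561.5 251.8 122. ] circ [562.1 251.2] 31.5
top amber_bottle 0.51 [307.5, 238.7, 311.3, 253.9] ztop 100.3 rect [ 423.5 -149.5] [ 2.5 15.9] 75.9 mean [ 423.3 -149.6   97.4] circ [ 423.3 -150.2] 8.0
top tray_blue 0.88 [110.8, 171.1, 217.1, 219.8] ztop 53.4 rect [566.6 232.1] [109.6 276.9] 6.2 mean [565.9 227.3  50.2] circ [564.6 231.1] 140.0
scene cup_red 0.77 [155.0, 257.6, 194.1, 302.7] ztop 120.7 rect [559.5 251.7] [61.3 63.6] 32.8 mean [558.1 253.1 119.3] circ [559.4 251.2] 32.4
scene cup_red 0.24 [190.9, 176.7, 221.7, 192.4] ztop 72.4 rect [ 6.558e+02 -4.000e-01] [32.  63.7] 87.9 mean [6.561e+02 6.000e-01 7.090e+01] circ [655.5   3. ] 33.2
scene amber_bottle 0.76 [316.0, 156.9, 334.1, 185.8] ztop 120.7 rect [ 416.2 -164.3] [16.6 18.3] 23.5 mean [ 415.3 -163.3  120.1] circ [ 415.6 -165.1] 9.6
scene tray_blue 0.79 [128.5, 226.3, 233.9, 357.3] ztop 49.9 rect [563.8 228.3] [111.3 277.1] 7.0 mean [557.5 242.2  47.3] circ [561.7 228.7] 139.8
scene tray_blue 0.51 [262.4, 193.9, 312.7, 243.8] ztop 61.0 rect [441.1 -12. ] [113.8  58.9] 81.0 mean [441.2  -8.1  59.3] circ [441.7 -10.9] 61.7
```

Request:
{"name": "jog_arm", "arguments": {"series": [[[0.15,-0.01,-0.03],0],[[0.35,-0.017,-0.03],0.001],[[0.48,-0.017,-0.03],0.001],[[0.52,-0.017,-0.03],0.001],[[0.52,-0.017,-0.03],0.001]]}}

```text
time_s: 12.52
tool_pos: [414.5, -164.8, 138.6]
tcp_rot: [-2.021, 1.567, 2.693]
wrist_force: [0.2, 0.2, 0.1]
opening: 88.1
```

Request:
{"name": "jog_arm", "arguments": {"series": [[[0.15,0,0],0],[[0.35,0,0],0],[[0.46,0,0],0],[[0.49,0,0],0],[[0.49,0,0],0]]}}

```text
time_s: 12.93
tool_pos: [415.9, -165.6, 66.9]
tcp_rot: [-2.024, 1.57, 2.689]
wrist_force: [-0.7, -0.3, -0.8]
opening: 88.2
```

Request:
{"name": "jog_arm", "arguments": {"series": [[[0,0,0],0],[[0,0,0],0],[[0,0,0],0],[[0,0,0],0],[[0,0,0],0]], "hand": 1}}

```text
time_s: 13.35
tool_pos: [416.6, -165.9, 67.9]
tcp_rot: [1.13, 1.569, -0.44]
wrist_force: [-0.7, -0.0, -0.2]
opening: 56.9
```

Request:
{"name": "jog_arm", "arguments": {"series": [[[0,0,0],0],[[0,0,0],0],[[0,0,0],0],[[0,0,0],0],[[0,0,0],0]]}}

```text
time_s: 13.77
tool_pos: [416.0, -165.6, 67.0]
tcp_rot: [-1.872, 1.571, 2.841]
wrist_force: [-0.2, 0.4, 1.3]
opening: 35.1
```

```bash
python3 -c "
from h import *
plan([(417,-164.5,200,0),(540,80,200,3),(554,324,200,6),(554,324,120,6),(554,324,74,6)])"
```

```text
t 13.77 tcp [ 416.  -165.6   67. ] yang 0.05 xaxis [-0.  0. -1.] op 35.1 F [-0.2  0.4  1.3] q [-0.43  0.01  2.24 -0.    0.89 -0.44]
   [-0.887, 0.007, -0.007] 0.0001 -> (417, -164.5, 200, 0)
   [0.0, 0.41, -0.815] -0.0042 -> (540, 80, 200, 3)
   [0.0, 0.431, -0.804] -0.0042 -> (540, 80, 200, 3)
   [0.0, 0.089, -0.81] -0.0042 -> (554, 324, 200, 6)
   [0.0, 0.11, -0.807] -0.0042 -> (554, 324, 200, 6)
   [0.533, 0.0, 0.0] 0.0 -> (554, 324, 120, 6)
   [0.307, 0.0, 0.0] 0.0 -> (554, 324, 74, 6)
```

Request:
{"name": "jog_arm", "arguments": {"series": [[[0,0,0],0],[[-0.1,0,0],0],[[-0.35,0,0],0],[[-0.62,0,0],0],[[-0.88,0,0],0]]}}

```text
time_s: 14.18
tool_pos: [415.0, -165.2, 199.6]
tcp_rot: [-2.023, 1.568, 2.69]
wrist_force: [0.9, -0.3, -0.3]
opening: 35.4
```

Request:
{"name": "jog_arm", "arguments": {"series": [[[0,0.06,-0.12],0],[[0,0.15,-0.3],0],[[0,0.25,-0.5],0],[[0,0.34,-0.68],-0.004],[[0,0.41,-0.81],-0.004]]}}

```text
time_s: 14.6
tool_pos: [477.9, -42.1, 198.9]
tcp_rot: [2.688, 1.57, 1.145]
wrist_force: [-0.1, -0.2, -1.0]
opening: 35.2
```

Request:
{"name": "jog_arm", "arguments": {"series": [[[0,0.1,-0.18],0],[[0,0.2,-0.36],0],[[0,0.29,-0.53],0],[[0,0.37,-0.68],-0.004],[[0,0.43,-0.8],-0.004]]}}

```text
time_s: 15.02
tool_pos: [539.2, 79.5, 198.5]
tcp_rot: [-2.094, 1.57, 2.672]
wrist_force: [-0.1, -0.4, -0.3]
opening: 35.4
```

Request:
{"name": "jog_arm", "arguments": {"series": [[[0,0.02,-0.18],0],[[0,0.04,-0.36],0],[[0,0.06,-0.53],0],[[0,0.08,-0.68],-0.004],[[0,0.09,-0.81],-0.004]]}}

```text
time_s: 15.43
tool_pos: [545.8, 201.2, 198.4]
tcp_rot: [-1.637, 1.57, -3.13]
wrist_force: [0.9, -0.1, -0.4]
opening: 35.5
```

Request:
{"name": "jog_arm", "arguments": {"series": [[[0,0.02,-0.18],0],[[0,0.05,-0.38],0],[[0,0.08,-0.58],0],[[0,0.1,-0.73],-0.004],[[0,0.11,-0.81],-0.004]]}}

```text
time_s: 15.85
tool_pos: [552.8, 324.6, 198.3]
tcp_rot: [-2.249, 1.57, 2.568]
wrist_force: [0.3, -0.5, 0.1]
opening: 35.2
```

```bash
python3 -c "
from h import *
plan([(554,324,120,6),(554,324,74,6)])"
```

```text
t 15.85 tcp [552.8 324.6 198.3] yang 5.95 xaxis [-0.001  0.    -1.   ] op 35.2 F [ 0.3 -0.5  0.1] q [0.49 0.23 1.72 0.   1.19 0.39]
   [0.522, 0.008, 0.005] -0.0001 -> (554, 324, 120, 6)
   [0.307, 0.0, 0.0] 0.0 -> (554, 324, 74, 6)
```

Request:
{"name": "jog_arm", "arguments": {"series": [[[0.15,0,0],0],[[0.35,0,0],0],[[0.48,0,0],0],[[0.52,0,0],0],[[0.52,0,0],0]]}}

```text
time_s: 16.27
tool_pos: [551.3, 320.5, 118.0]
tcp_rot: [-1.149, 1.565, -2.619]
wrist_force: [-0.7, 0.5, -1.1]
opening: 35.5
```

Request:
{"name": "jog_arm", "arguments": {"series": [[[0.08,0,0],0],[[0.18,0,0],0],[[0.26,0,0],0],[[0.3,0,0],0],[[0.3,0,0],0]]}}

```text
time_s: 16.68
tool_pos: [552.4, 321.4, 74.6]
tcp_rot: [-1.171, 1.569, -2.64]
wrist_force: [-0.0, -0.4, -0.1]
opening: 35.3
```

```bash
python3 -c "
from h import *
plan([(554,324,73.5,6)])"
```

```text
t 16.68 tcp [552.4 321.4  74.6] yang 5.79 xaxis [-0.002 -0.001 -1.   ] op 35.3 F [-0.  -0.4 -0.1] q [ 0.49  0.34  1.83 -0.    0.98  0.39]
   [0.007, 0.012, -0.016] -0.0006 -> (554, 324, 73.5, 6)
```

Request:
{"name": "jog_arm", "arguments": {"series": [[[0,0.01,-0.02],0],[[0.005,0.01,-0.02],0],[[0.01,0.01,-0.02],0],[[0.01,0.01,-0.02],0],[[0.01,0.01,-0.02],0]]}}

```text
time_s: 17.1
tool_pos: [554.6, 325.4, 75.0]
tcp_rot: [1.923, 1.57, 0.453]
wrist_force: [-1.0, -0.2, -1.3]
opening: 35.5
```

Request:
{"name": "jog_arm", "arguments": {"series": [[[0,0,0],0],[[0,0,0],0],[[0,0,0],0],[[0,0,0],0],[[0,0,0],0]], "hand": 0}}

```text
time_s: 17.52
tool_pos: [554.4, 325.1, 74.5]
tcp_rot: [1.806, 1.571, 0.337]
wrist_force: [0.2, 0.0, 0.0]
opening: 66.6
```

Request:
{"name": "jog_arm", "arguments": {"series": [[[0,0,0],0],[[0,0,0],0],[[0,0,0],0],[[0,0,0],0],[[0,0,0],0]]}}

```text
time_s: 17.93
tool_pos: [554.3, 325.1, 74.4]
tcp_rot: [-1.007, 1.571, -2.476]
wrist_force: [-0.4, 0.6, 0.2]
opening: 88.1
```

```bash
python3 -c "
from h import *
plan([(554,324,200,6),(595,6,200,-91.3),(595,6,100,-91.3)])"
```

```text
t 17.93 tcp [554.3 325.1  74.4] yang 5.81 xaxis [-0. -0. -1.] op 88.1 F [-0.4  0.6  0.2] q [ 0.49  0.35  1.82 -0.    0.98  0.39]
   [-0.837, -0.003, 0.007] -0.0005 -> (554, 324, 200, 6)
   [0.0, 0.017, 0.712] 0.0901 -> (595, 6, 200, -91.3)
   [0.0, 0.396, 0.592] 0.0901 -> (595, 6, 200, -91.3)
   [0.0, 0.652, 0.287] 0.0901 -> (595, 6, 200, -91.3)
   [0.667, 0.0, 0.0] -0.0 -> (595, 6, 100, -91.3)
```

Request:
{"name": "jog_arm", "arguments": {"series": [[[-0.15,0,0],0],[[-0.4,0,0],0],[[-0.65,0,0],0],[[-0.84,0,0],0],[[-0.84,0,0],0]]}}

```text
time_s: 18.35
tool_pos: [558.4, 327.4, 209.2]
tcp_rot: [1.969, 1.557, 0.499]
wrist_force: [1.6, 1.0, 1.4]
opening: 88.1
```

Request:
{"name": "jog_arm", "arguments": {"series": [[[0,0.02,0.71],0.02],[[0,0.02,0.71],0.04],[[0,0.02,0.71],0.06],[[0,0.02,0.71],0.08],[[0,0.02,0.71],0.09]]}}

```text
time_s: 18.77
tool_pos: [568.0, 217.5, 199.8]
tcp_rot: [-0.587, 1.57, -2.631]
wrist_force: [-0.4, -0.1, 0.2]
opening: 88.3
```

Request:
{"name": "jog_arm", "arguments": {"series": [[[0,0.4,0.59],0.02],[[0,0.4,0.59],0.04],[[0,0.4,0.59],0.06],[[0,0.4,0.59],0.08],[[0,0.4,0.59],0.09]]}}

```text
time_s: 19.18
tool_pos: [582.0, 111.6, 199.7]
tcp_rot: [-0.275, 1.57, -2.884]
wrist_force: [0.5, 0.3, 0.1]
opening: 88.3
```

Request:
{"name": "jog_arm", "arguments": {"series": [[[0,0.65,0.29],0.02],[[0,0.65,0.29],0.04],[[0,0.65,0.29],0.06],[[0,0.65,0.29],0.08],[[0,0.65,0.29],0.09]]}}

```text
time_s: 19.6
tool_pos: [594.9, 5.6, 199.6]
tcp_rot: [0.145, 1.57, -3.029]
wrist_force: [-0.1, 0.9, 0.2]
opening: 88.1
```

Request:
{"name": "jog_arm", "arguments": {"series": [[[0,0,0],0],[[0,0,0],0],[[0,0,0],0],[[0,0,0],0],[[0,0,0],0]]}}

```text
time_s: 20.02
tool_pos: [595.1, 7.9, 200.4]
tcp_rot: [-0.019, 1.571, 3.099]
wrist_force: [-0.5, 0.6, 0.4]
opening: 88.1
```

```bash
python3 -c "
from h import *
plan([(595,6,100,-91.3),(595,6,60,-91.3)])"; python3 m.py amber_bottle cup_red cassette magazine; cp top_last.png pics/top2.png
```

```text
t 20.02 tcp [595.1   7.9 200.4] yang -91.3 xaxis [-0.  0. -1.] op 88.1 F [-0.5  0.6  0.4] q [-0.03  0.14  1.82  0.    1.18  1.57]
   [0.669, 0.013, 0.0] -0.0 -> (595, 6, 100, -91.3)
   [0.267, 0.0, 0.0] -0.0 -> (595, 6, 60, -91.3)
t 20.02 tcp [595.1   7.9 200.4] yang -91.3 xaxis [-0.  0. -1.] op 88.1 F [-0.5  0.6  0.4] q [-0.03  0.14  1.82  0.    1.18  1.57]
top amber_bottle 0.68 [120.8, 191.0, 138.1, 209.5] ztop 131.4 rect [555.3 322.3] [15.3 18.3] 89.6 mean [555.2 321.7 129.5] circ [555.2 321.6] 10.3
top cup_red 0.97 [136.0, 185.8, 166.5, 209.2] ztop 124.9 rect [562.1 252.5] [62.8 58.9] 70.0 mean [562.2 252.3 122.1] circ [562.1 251.9] 32.2
top magazine 0.6 [172.7, 242.9, 193.8, 261.9] ztop 166.3 rect [416.3 176.3] [12.5 10. ] 3.3 mean [417.2 176.  168.2] circ [416.8 176.7] 7.2
scene amber_bottle 0.89 [151.9, 302.6, 177.3, 334.9] ztop 127.6 rect [552.4 323.7] [19.2 20.3] 85.6 mean [551.9 323.8 126.7] circ [553.  323.5] 11.4
scene cup_red 0.87 [154.6, 258.5, 192.6, 304.5] ztop 120.8 rect [558.7 251.1] [59.7 62.4] 54.0 mean [558.  253.1 119.3] circ [559.2 252. ] 32.1
scene cassette 0.6 [216.5, 189.9, 234.7, 207.6] ztop 56.6 rect [596.9   5.6] [39.9 25.4] 85.7 mean [597.1   5.9  54.8] circ [596.5   5.4] 21.0
scene cassette 0.58 [249.7, 107.9, 319.6, 176.8] ztop 50.2 rect [ 550.5 -243.8] [109.6 273.9] 1.4 mean [ 550.2 -234.5   47.2] circ [ 550.6 -243.5] 138.5
scene magazine 0.81 [177.6, 165.6, 233.3, 209.1] ztop 79.9 rect [654.7   3.9] [58.7 90.8] 88.3 mean [657.3   9.5  77.2] circ [654.7   4.9] 51.4
```

View scene_last.png

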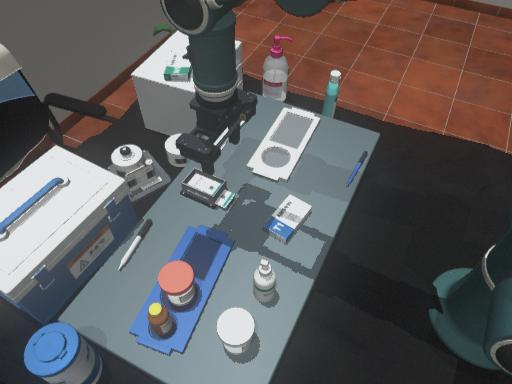

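Request:
{"name": "jog_arm", "arguments": {"series": [[[0.2,0.01,0],0],[[0.45,0.013,0],0],[[0.62,0.013,0],0],[[0.67,0.013,0],0],[[0.67,0.013,0],0]]}}

```text
time_s: 20.93
tool_pos: [592.7, 5.6, 97.1]
tcp_rot: [-0.004, 1.565, 3.114]
wrist_force: [0.8, 0.4, 0.5]
opening: 87.9
```

Request:
{"name": "jog_arm", "arguments": {"series": [[[0.1,0,0],0],[[0.2,0,0],0],[[0.26,0,0],0],[[0.27,0,0],0],[[0.27,0,0],0]]}}

```text
time_s: 21.35
tool_pos: [595.5, 5.6, 60.2]
tcp_rot: [-3.131, 1.57, -0.014]
wrist_force: [1.0, -0.1, -0.1]
opening: 88.1
```

```bash
python3 -c "
from h import *
plan([(595,6,49,-91.3)])"
```

```text
t 21.35 tcp [595.5   5.6  60.2] yang -91.39 xaxis [ 0.001 -0.    -1.   ] op 88.1 F [ 1.  -0.1 -0.1] q [-0.03  0.29  1.93  0.    0.92  1.56]
   [0.074, -0.003, 0.004] -0.0002 -> (595, 6, 49, -91.3)
```

Request:
{"name": "jog_arm", "arguments": {"series": [[[0.03,0,0],0],[[0.06,0,0],0],[[0.074,0,0],0],[[0.074,0,0],0],[[0.074,0,0],0]]}}

```text
time_s: 21.77
tool_pos: [595.0, 5.6, 48.3]
tcp_rot: [-0.025, 1.571, 3.092]
wrist_force: [0.5, -0.3, 0.3]
opening: 88.1
```

Request:
{"name": "jog_arm", "arguments": {"series": [[[0,0,0],0],[[0,0,0],0],[[0,0,0],0],[[0,0,0],0],[[0,0,0],0]], "hand": 1}}

```text
time_s: 22.18
tool_pos: [595.2, 5.6, 48.5]
tcp_rot: [3.131, 1.571, -0.035]
wrist_force: [-0.3, 0.0, 0.6]
opening: 56.8
```

Request:
{"name": "jog_arm", "arguments": {"series": [[[0,0,0],0],[[0,0,0],0],[[0,0,0],0],[[0,0,0],0],[[0,0,0],0]]}}

```text
time_s: 22.6
tool_pos: [595.1, 5.6, 48.4]
tcp_rot: [0.702, 1.571, -2.464]
wrist_force: [-1.0, -0.8, 0.3]
opening: 45.4
```

```bash
python3 -c "
from h import *
plan([(575,6.5,49,-91.3),(532,7.5,49,-91.3)])"
```

```text
t 22.6 tcp [595.1   5.6  48.4] yang -91.39 xaxis [-0. -0. -1.] op 45.4 F [-1.  -0.8  0.3] q [-0.03  0.3   1.94 -0.    0.9   1.56]
   [-0.004, -0.003, 0.134] -0.0002 -> (575, 6.5, 49, -91.3)
   [0.0, -0.0, 0.287] -0.0 -> (532, 7.5, 49, -91.3)
```

Request:
{"name": "jog_arm", "arguments": {"series": [[[0,0,0.02],0],[[0,0,0.05],0],[[0,0,0.08],0],[[0,0,0.11],0],[[0,0,0.14],0]]}}

```text
time_s: 23.02
tool_pos: [573.5, 6.1, 48.4]
tcp_rot: [3.009, 1.571, -0.157]
wrist_force: [0.5, -0.5, 0.3]
opening: 45.5
```

Request:
{"name": "jog_arm", "arguments": {"series": [[[0,0,0.03],0],[[0,0,0.06],0],[[0,0,0.09],0],[[0,0,0.12],0],[[0,0,0.15],0]]}}

```text
time_s: 23.43
tool_pos: [551.0, 6.7, 48.4]
tcp_rot: [-0.067, 1.571, 3.05]
wrist_force: [-0.6, 0.5, -0.5]
opening: 45.4
```

Request:
{"name": "jog_arm", "arguments": {"series": [[[0,0,0.03],0],[[0,0,0.06],0],[[0,0,0.1],0],[[0,0,0.14],0],[[0,0,0.14],0]]}}

```text
time_s: 23.85
tool_pos: [528.9, 7.2, 48.1]
tcp_rot: [-0.014, 1.569, 3.104]
wrist_force: [-0.0, 0.2, 1.6]
opening: 45.7
```

```bash
python3 m.py cassette magazine carton; cp scene_last.png pics/s3.png; python3 - <<'E'
import cv2;p=cv2.imread('scene_last.png')[130:260,130:330];cv2.imwrite('pics/s3c.png',cv2.resize(p,None,fx=4,fy=4,interpolation=2))
E
```

```text
t 23.85 tcp [528.9   7.2  48.1] yang -91.39 xaxis [-0.002  0.    -1.   ] op 45.7 F [-0.   0.2  1.6] q [-0.03  0.19  2.08  0.    0.87  1.56]
top magazine 0.83 [236.0, 144.1, 260.6, 179.9] ztop 87.5 rect [655.9   5.6] [56.6 87.8] 89.0 mean [654.4  -0.   84.5] circ [655.1   5.5] 51.4
top carton 0.68 [233.3, 225.4, 275.2, 251.6] ztop 63.8 rect [447.1   3.1] [79.7 56.4] 80.8 mean [447.2   4.   60.9] circ [446.1   4.9] 45.0
scene cassette 0.46 [150.4, 303.5, 174.2, 335.9] ztop 127.7 rect [553.  323.2] [21.2 20.9] 81.5 mean [552.1 323.7 126.5] circ [553. 323.] 11.6
scene magazine 0.82 [178.3, 168.3, 228.0, 208.7] ztop 81.2 rect [654.3   3. ] [58.5 90.3] 88.1 mean [653.1   4.1  78.8] circ [654.7   4.8] 51.7
scene carton 0.7 [260.4, 194.6, 311.6, 243.8] ztop 61.2 rect [442.2 -10.4] [110.1  61.6] 80.0 mean [441.7  -7.5  59.3] circ [440.8 -10.3] 61.0
```

View pics/s3c.png

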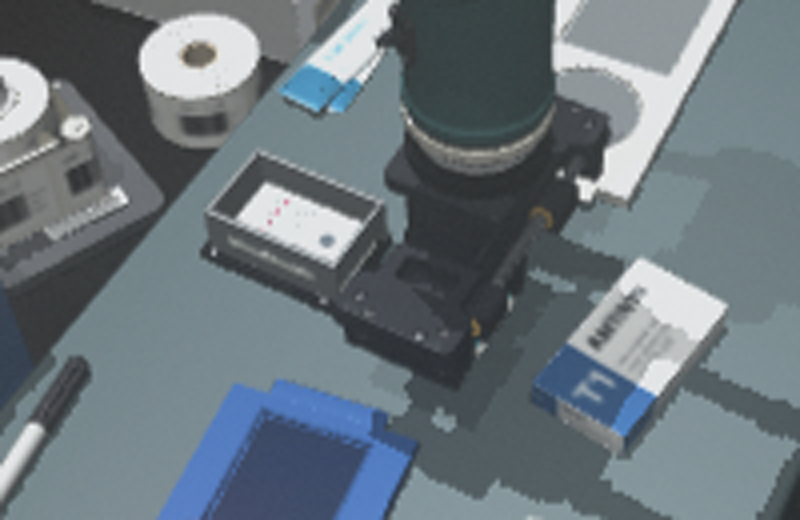

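```bash
python3 -c "
from h import *
plan([(529,7.2,130,-91.4),(575,135.8,130,6.35),(575,135.8,70,6.35),(575,135.8,52,6.35)])"
```

```text
t 24.25 tcp [530.8   7.1  48.3] yang -91.39 xaxis [ 0. -0. -1.] op 45.6 F [-0.4 -0.3 -0.2] q [-0.03  0.19  2.08 -0.    0.87  1.56]
   [-0.544, -0.0, 0.012] 0.0 -> (529, 7.2, 130, -91.4)
   [0.0, -0.288, -0.095] -0.0905 -> (575, 135.8, 130, 6.35)
   [0.0, -0.192, -0.235] -0.0905 -> (575, 135.8, 130, 6.35)
   [0.0, -0.035, -0.302] -0.0905 -> (575, 135.8, 130, 6.35)
   [0.4, 0.0, 0.0] -0.0 -> (575, 135.8, 70, 6.35)
   [0.12, 0.0, 0.0] -0.0 -> (575, 135.8, 52, 6.35)
```

Request:
{"name": "jog_arm", "arguments": {"series": [[[-0.05,0,0],0],[[-0.15,0,0],0],[[-0.3,0,0],0],[[-0.45,0,0],0],[[-0.54,0,0],0]]}}

```text
time_s: 24.67
tool_pos: [531.9, 7.1, 132.2]
tcp_rot: [3.124, 1.568, -0.041]
wrist_force: [0.2, 0.1, 0.1]
opening: 45.5
```

Request:
{"name": "jog_arm", "arguments": {"series": [[[0,-0.05,-0.02],-0.01],[[0,-0.11,-0.04],-0.03],[[0,-0.17,-0.06],-0.05],[[0,-0.23,-0.08],-0.07],[[0,-0.29,-0.1],-0.09]]}}

```text
time_s: 25.08
tool_pos: [547.0, 50.6, 130.0]
tcp_rot: [2.591, 1.57, -0.006]
wrist_force: [0.7, -0.4, -0.4]
opening: 45.7
```

Request:
{"name": "jog_arm", "arguments": {"series": [[[0,-0.04,-0.05],-0.015],[[0,-0.08,-0.1],-0.034],[[0,-0.12,-0.15],-0.053],[[0,-0.16,-0.2],-0.072],[[0,-0.19,-0.235],-0.0905]]}}

```text
time_s: 25.5
tool_pos: [562.8, 93.5, 129.9]
tcp_rot: [2.379, 1.57, 0.351]
wrist_force: [0.6, -0.4, -0.4]
opening: 45.3
```

Request:
{"name": "jog_arm", "arguments": {"series": [[[0,-0.01,-0.06],-0.018],[[0,-0.02,-0.12],-0.036],[[0,-0.03,-0.19],-0.055],[[0,-0.035,-0.26],-0.075],[[0,-0.035,-0.3],-0.0905]]}}

```text
time_s: 25.92
tool_pos: [578.2, 136.4, 130.0]
tcp_rot: [2.036, 1.57, 0.577]
wrist_force: [0.7, -0.2, -0.8]
opening: 45.3
```

Request:
{"name": "jog_arm", "arguments": {"series": [[[0.05,0,0],0],[[0.15,0,0],0],[[0.25,0,0],0],[[0.33,0,0],0],[[0.36,0,0],0]]}}

```text
time_s: 26.33
tool_pos: [575.9, 134.7, 72.8]
tcp_rot: [-1.451, 1.567, -2.919]
wrist_force: [-1.1, 0.8, 0.6]
opening: 45.3
```

```bash
python3 -c "
from h import *
plan([(575,135.8,52,6.35)])"; python3 m.py cassette tray_blue; python3 - <<'E'
import cv2;p=cv2.imread('scene_last.png')[160:350,100:300];cv2.imwrite('pics/s4c.png',cv2.resize(p,None,fx=3,fy=3,interpolation=2))
E
```

```text
t 26.33 tcp [575.9 134.7  72.8] yang 5.9 xaxis [-0.004 -0.001 -1.   ] op 45.3 F [-1.1  0.8  0.6] q [ 0.19  0.27  1.93 -0.    0.95  0.08]
   [0.139, -0.005, -0.008] -0.0012 -> (575, 135.8, 52, 6.35)
t 26.33 tcp [575.9 134.7  72.8] yang 5.9 xaxis [-0.004 -0.001 -1.   ] op 45.3 F [-1.1  0.8  0.6] q [ 0.19  0.27  1.93 -0.    0.95  0.08]
top tray_blue 0.73 [114.7, 179.9, 215.7, 221.9] ztop 54.4 rect [565.8 232.2] [105.8 276.9] 6.0 mean [546.9 293.   51.2] circ [567.8 232.3] 138.8
scene cassette 0.92 [179.6, 229.1, 210.2, 267.9] ztop 82.8 rect [573.7 164.6] [40.5 76. ] 7.8 mean [574.  166.8  81.3] circ [572.7 164.5] 41.2
scene tray_blue 0.72 [129.5, 224.5, 234.5, 356.3] ztop 50.1 rect [562.9 236.5] [110.6 258.3] 6.8 mean [545.4 265.4  47.8] circ [556.1 235.3] 132.8
```

View pics/s4c.png

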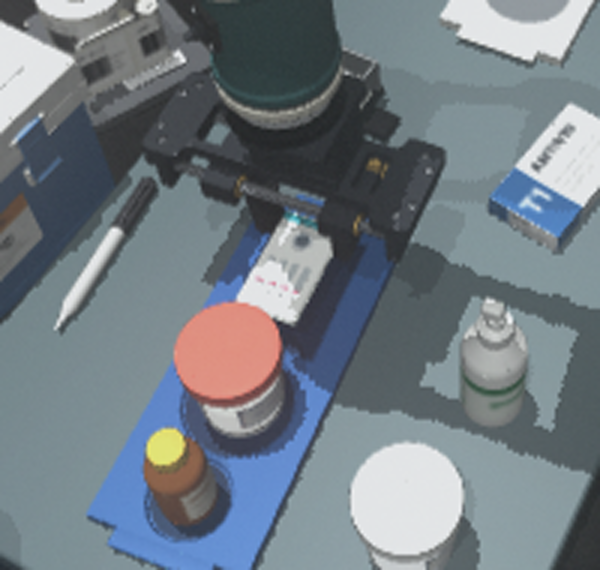

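Request:
{"name": "jog_arm", "arguments": {"series": [[[0.04,0,-0.003],-0.001],[[0.08,0,-0.003],-0.001],[[0.12,0,-0.003],-0.001],[[0.135,0,-0.003],-0.001],[[0.135,0,-0.003],-0.001]]}}

```text
time_s: 27.05
tool_pos: [576.6, 135.7, 53.7]
tcp_rot: [-1.488, 1.568, -2.948]
wrist_force: [-0.2, -0.6, 0.3]
opening: 45.4
```

Request:
{"name": "jog_arm", "arguments": {"series": [[[0,0,0],0],[[0,0,0],0],[[0,0,0],0],[[0,0,0],0],[[0,0,0],0]]}}

```text
time_s: 27.47
tool_pos: [577.9, 135.9, 55.4]
tcp_rot: [1.644, 1.57, 0.185]
wrist_force: [0.5, 0.2, -0.5]
opening: 45.1
```

Request:
{"name": "jog_arm", "arguments": {"series": [[[0.01,-0.01,0],0],[[0.023,-0.02,0],0],[[0.023,-0.02,0],0],[[0.023,-0.02,0],0],[[0.023,-0.02,0],0]]}}

```text
time_s: 27.88
tool_pos: [574.5, 135.5, 51.5]
tcp_rot: [-1.417, 1.571, -2.876]
wrist_force: [-0.0, 0.1, -0.7]
opening: 45.5
```

Request:
{"name": "jog_arm", "arguments": {"series": [[[0,0,0],0],[[0,0,0],0],[[0,0,0],0],[[0,0,0],0],[[0,0,0],0]], "hand": 0}}

```text
time_s: 28.3
tool_pos: [574.8, 135.6, 51.7]
tcp_rot: [1.801, 1.571, 0.341]
wrist_force: [-0.5, -0.3, 0.0]
opening: 77.1
```

Request:
{"name": "jog_arm", "arguments": {"series": [[[0,0,0],0],[[0,0,0],0],[[0,0,0],0],[[0,0,0],0],[[0,0,0],0]]}}

```text
time_s: 28.72
tool_pos: [574.7, 135.5, 51.7]
tcp_rot: [-1.484, 1.571, -2.943]
wrist_force: [0.5, 0.6, -0.7]
opening: 88.3
```

```bash
python3 -c "
from h import *
plan([(575,135.8,200,6.35),(500,210,225,3),(419,282,225,0),(419,282,140,0),(419,282,88,0)])"
```

```text
t 28.72 tcp [574.7 135.5  51.7] yang 6.38 xaxis [-0. -0. -1.] op 88.3 F [ 0.5  0.6 -0.7] q [ 0.19  0.29  1.95 -0.    0.91  0.08]
   [-0.989, 0.002, -0.002] 0.0001 -> (575, 135.8, 200, 6.35)
   [-0.167, -0.442, -0.547] 0.0093 -> (500, 210, 225, 3)
   [0.0, -0.514, -0.508] 0.0083 -> (419, 282, 225, 0)
   [0.567, 0.0, 0.0] 0.0 -> (419, 282, 140, 0)
   [0.347, 0.0, 0.0] 0.0 -> (419, 282, 88, 0)
```

Request:
{"name": "jog_arm", "arguments": {"series": [[[-0.15,0,0],0],[[-0.4,0,0],0],[[-0.65,0,0],0],[[-0.9,0,0],0],[[-0.99,0,0],0]]}}

```text
time_s: 29.13
tool_pos: [577.8, 136.1, 206.8]
tcp_rot: [1.656, 1.561, 0.196]
wrist_force: [0.7, 0.3, 0.8]
opening: 87.9
```

Request:
{"name": "jog_arm", "arguments": {"series": [[[-0.17,-0.44,-0.55],0.009],[[-0.17,-0.44,-0.55],0.009],[[-0.17,-0.44,-0.55],0.009],[[-0.17,-0.44,-0.55],0.009],[[-0.17,-0.44,-0.55],0.009]]}}

```text
time_s: 29.55
tool_pos: [499.3, 210.9, 225.6]
tcp_rot: [1.283, 1.57, -0.23]
wrist_force: [0.6, -0.1, 0.4]
opening: 88.2
```

Request:
{"name": "jog_arm", "arguments": {"series": [[[0,-0.2,-0.2],0.008],[[0,-0.4,-0.4],0.008],[[0,-0.51,-0.51],0.008],[[0,-0.51,-0.51],0.008],[[0,-0.51,-0.51],0.008]]}}

```text
time_s: 29.97
tool_pos: [419.4, 282.1, 224.8]
tcp_rot: [-0.278, 1.569, -1.842]
wrist_force: [0.5, 0.3, 0.1]
opening: 88.2
```

```bash
python3 m.py cassette magazine carton spray cup_white; python3 -c "
from h import *
plan([(418.5,282,140,0),(418.5,282,88,0)])
P=np.load('top_P.npy')
# inside magazine heights
m=(abs(P[...,0]-656)<35)&(abs(P[...,1]-5)<18); print('mag top z',np.percentile(P[m][:,2],[5,25,50,75,95]))
p=cv2.imread('top_last.png')[130:230,100:290];cv2.imwrite('pics/t5.png',cv2.resize(p,None,fx=4,fy=4,interpolation=2))
"
```

```text
t 29.97 tcp [419.4 282.1 224.8] yang 0.35 xaxis [-0.    -0.001 -1.   ] op 88.2 F [0.5 0.3 0.1] q [ 0.54 -0.05  1.98 -0.    1.22  0.54]
top cassette 0.75 [171.3, 184.7, 202.8, 201.7] ztop 58.5 rect [572.7 168. ] [43.6 78. ] 3.5 mean [573.1 167.   55.2] circ [574.8 168.3] 42.4
top magazine 0.86 [235.0, 142.6, 257.6, 188.8] ztop 86.1 rect [656.    5.7] [56.6 87.8] 88.8 mean [671.   -3.5  84. ] circ [655.8   5.5] 50.2
top magazine 0.5 [232.3, 225.4, 273.2, 251.0] ztop 64.3 rect [445.2  -6.5] [105.1  56.9] 77.6 mean [446.   -6.3  61.1] circ [445.4  -9. ] 55.4
top carton 0.64 [231.1, 223.4, 273.7, 251.3] ztop 64.3 rect [444.6  -9.6] [105.3  56.6] 80.3 mean [444.6 -10.   61.1] circ [445.  -10.1] 57.3
top spray 0.54 [175.0, 243.3, 193.4, 263.7] ztop 165.1 rect [417.2 176.4] [12.5 11. ] 16.8 mean [417.1 175.8 168.1] circ [416.8 176.6] 7.2
top cup_white 0.61 [133.2, 239.8, 154.6, 265.3] ztop 118.5 rect [419.5 277. ] [53.2 61.9] 89.0 mean [419.4 278.7 115.6] circ [420.2 280.9] 31.6
top cup_white 0.48 [137.1, 180.3, 167.2, 210.8] ztop 124.6 rect [562.6 252.2] [63.6 59.9] 62.5 mean [563.  252.  121.7] circ [562.9 251.5] 33.0
scene carton 0.55 [262.9, 196.1, 309.4, 245.0] ztop 61.0 rect [441.1 -10.3] [111.4  59.4] 79.7 mean [441.1  -7.1  59.2] circ [442.2 -10. ] 59.4
scene carton 0.35 [215.4, 304.9, 254.6, 355.2] ztop 115.0 rect [416.7 280.5] [61.2 64.8] 29.1 mean [415.9 282.9 113.4] circ [417. 281.] 32.9
scene cup_white 0.68 [216.4, 307.4, 256.2, 354.1] ztop 115.0 rect [416.2 281.2] [61.4 63. ] 29.1 mean [415.5 283.  113.4] circ [416.4 281.7] 32.3
t 30.57 tcp [419.5 282.2 225.7] yang 0.24 xaxis [ 0. -0. -1.] op 88.4 F [-0.4  0.   0.4] q [ 0.54 -0.05  1.97 -0.    1.22  0.54]
   [0.571, -0.007, 0.001] 0.0007 -> (418.5, 282, 140, 0)
   [0.347, 0.0, 0.0] 0.0 -> (418.5, 282, 88, 0)
mag top z [60.37280035 62.94107327 64.96406475 66.70633286 69.05656194]
```

View pics/t5.png

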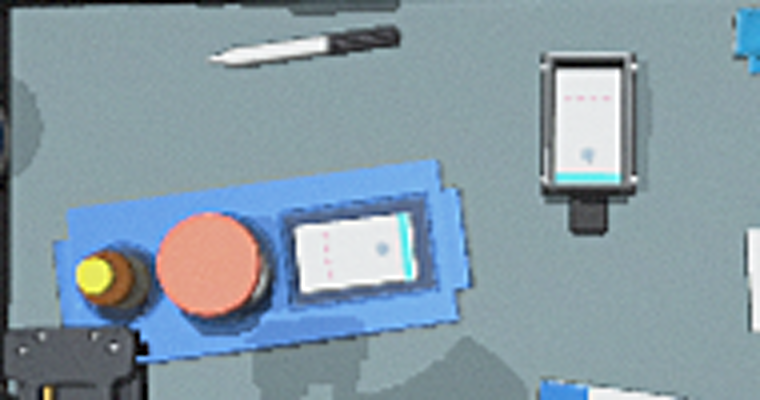

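```bash
cat > pl.py <<'E'
from h import *
def fit(n,P,c,hx,hy,a,z0,z1):
    a=np.radians(a); d=P-np.array([*c,0]); u=d[...,0]*np.cos(a)+d[...,1]*np.sin(a); v=-d[...,0]*np.sin(a)+d[...,1]*np.cos(a)
    m=(abs(u)<hx)&(abs(v)<hy)&(P[...,2]>z0)&(P[...,2]<z1)
    A=np.c_[u[m],v[m],np.ones(m.sum())]; k,*_=np.linalg.lstsq(A,P[m][:,2],rcond=None)
    print(n,m.sum(),'tilt deg u,v',np.round(np.degrees(k[:2]),2),'z',round(k[2],2),'res',round((P[m][:,2]-A@k).std(),2))
import sys
for cam in("top","scene"):
    P=np.load(cam+'_P.npy')
    fit(cam+' cass',P,(573,167),16,34,5,47,70)
    fit(cam+' magstack',P,(655,4),30,16,-1.3,55,80)
    fit(cam+' board',P,(500,60),20,30,0,30,50)
    fit(cam+' carton',P,(444,-11),22,45,-9.3,50,75)
    fit(cam+' cartonInTray',P,(554,-292.7),22,45,2,50,85)
E
python3 pl.py
```

```text
top cass 293 tilt deg u,v [-1.82  0.07] z 54.98 res 2.69
top magstack 264 tilt deg u,v [0.45 0.27] z 64.74 res 2.62
top board 308 tilt deg u,v [ 0.92 -0.19] z 40.29 res 2.63
top carton 539 tilt deg u,v [-0.06  0.15] z 60.6 res 2.68
top cartonInTray 56 tilt deg u,v [-0.55 -0.65] z 51.37 res 1.23
scene cass 0 tilt deg u,v [0. 0.] z 0.0 res nan
scene magstack 0 tilt deg u,v [0. 0.] z 0.0 res nan
scene board 38 tilt deg u,v [-9.49 -8.85] z 34.11 res 2.19
scene carton 618 tilt deg u,v [0.28 0.2 ] z 59.15 res 1.32
scene cartonInTray 0 tilt deg u,v [0. 0.] z 0.0 res nan
  ret = _var(a, axis=axis, dtype=dtype, out=out, ddof=ddof,
  arrmean = um.true_divide(arrmean, div, out=arrmean,
  ret = ret.dtype.type(ret / rcount)
```

Request:
{"name": "jog_arm", "arguments": {"series": [[[0.15,0,0],0],[[0.38,0,0],0],[[0.53,0,0],0],[[0.57,0,0],0],[[0.57,0,0],0]]}}

```text
time_s: 30.98
tool_pos: [417.7, 281.4, 138.0]
tcp_rot: [-1.027, 1.566, -2.593]
wrist_force: [0.2, 0.1, 1.0]
opening: 88.1
```

Request:
{"name": "jog_arm", "arguments": {"series": [[[0.12,0,0],0],[[0.25,0,0],0],[[0.33,0,0],0],[[0.34,0,0],0],[[0.34,0,0],0]]}}

```text
time_s: 31.4
tool_pos: [419.5, 282.4, 89.5]
tcp_rot: [-1.01, 1.571, -2.576]
wrist_force: [0.4, 0.1, -0.2]
opening: 88.0
```

Request:
{"name": "jog_arm", "arguments": {"series": [[[0,0,0],0],[[0,0,0],0],[[0,0,0],0],[[0,0,0],0],[[0,0,0],0]], "hand": 1}}

```text
time_s: 31.82
tool_pos: [420.0, 282.8, 90.2]
tcp_rot: [2.116, 1.569, 0.55]
wrist_force: [-1.1, 0.2, 3.9]
opening: 65.2
```

Request:
{"name": "jog_arm", "arguments": {"series": [[[0,0,0],0],[[0,0,0],0],[[0,0,0],0],[[0,0,0],0],[[0,0,0],0]]}}

```text
time_s: 32.23
tool_pos: [420.0, 282.8, 90.2]
tcp_rot: [2.16, 1.569, 0.593]
wrist_force: [-1.8, 0.6, 6.2]
opening: 64.8
```

```bash
python3 -c "
from h import *
plan([(418.5,282,225,0),(480,180,240,0),(520,0,220,0),(550.2,-176.7,200,2),(550.2,-176.7,120,2),(550.2,-176.7,96,2)])"
```

```text
t 32.23 tcp [420.  282.8  90.2] yang 0.26 xaxis [ 0.001  0.001 -1.   ] op 64.8 F [-1.8  0.6  6.2] q [0.54 0.09 2.1  0.   0.95 0.54]
   [-0.899, -0.01, 0.006] 0.0007 -> (418.5, 282, 225, 0)
   [-0.1, 0.41, 0.68] 0.0 -> (480, 180, 240, 0)
   [0.067, 0.133, 0.6] 0.0 -> (520, 0, 220, 0)
   [0.067, 0.133, 0.6] 0.0 -> (520, 0, 220, 0)
   [0.067, 0.101, 0.589] -0.0028 -> (550.2, -176.7, 200, 2)
   [0.067, 0.09, 0.591] -0.0028 -> (550.2, -176.7, 200, 2)
   [0.533, 0.0, 0.0] 0.0 -> (550.2, -176.7, 120, 2)
   [0.16, 0.0, 0.0] 0.0 -> (550.2, -176.7, 96, 2)
```

Request:
{"name": "jog_arm", "arguments": {"series": [[[-0.1,0,0],0],[[-0.3,0,0],0],[[-0.55,0,0],0],[[-0.8,0,0],0],[[-0.9,0,0],0]]}}

```text
time_s: 32.65
tool_pos: [421.3, 283.6, 229.4]
tcp_rot: [2.11, 1.564, 0.544]
wrist_force: [0.5, 0.3, 0.2]
opening: 64.8
```

Request:
{"name": "jog_arm", "arguments": {"series": [[[0,0.1,0.03],0],[[0,0.25,0.08],0],[[0,0.4,0.15],0],[[0,0.5,0.22],0],[[0,0.55,0.28],0]]}}

```text
time_s: 33.07
tool_pos: [503.5, 239.3, 222.0]
tcp_rot: [-0.873, 1.569, -2.44]
wrist_force: [-0.4, 0.1, -0.4]
opening: 65.0
```

Request:
{"name": "jog_arm", "arguments": {"series": [[[0,0.02,0.18],0],[[0,0.05,0.38],0],[[0,0.08,0.58],0],[[0,0.1,0.78],0],[[0,0.1,0.96],0]]}}

```text
time_s: 33.48
tool_pos: [517.2, 94.7, 222.4]
tcp_rot: [-1.29, 1.568, -2.857]
wrist_force: [0.4, -0.0, -0.5]
opening: 65.1
```

Request:
{"name": "jog_arm", "arguments": {"series": [[[0,0.02,0.2],0],[[0,0.05,0.4],0],[[0,0.08,0.6],0],[[0,0.1,0.8],0],[[0,0.1,0.98],0]]}}

```text
time_s: 33.9
tool_pos: [532.7, -52.2, 222.6]
tcp_rot: [-1.59, 1.569, 3.126]
wrist_force: [0.2, 0.0, -0.6]
opening: 64.9
```

```bash
python3 -c "
from h import *
plan([(550.2,-176.7,200,2),(550.2,-176.7,120,2),(550.2,-176.7,96.5,2)])"
```

```text
t 33.9 tcp [532.7 -52.2 222.6] yang 0.23 xaxis [-0.002  0.    -1.   ] op 64.9 F [ 0.2  0.  -0.6] q [-0.14  0.01  1.92 -0.    1.21 -0.15]
   [0.15, 0.113, 0.83] -0.0049 -> (550.2, -176.7, 200, 2)
   [0.533, 0.0, 0.0] 0.0 -> (550.2, -176.7, 120, 2)
   [0.157, 0.0, 0.0] 0.0 -> (550.2, -176.7, 96.5, 2)
```

Request:
{"name": "jog_arm", "arguments": {"series": [[[0.03,0.03,0.2],0],[[0.07,0.06,0.42],0],[[0.11,0.09,0.62],-0.005],[[0.15,0.11,0.77],-0.005],[[0.15,0.11,0.82],-0.005]]}}

```text
time_s: 34.32
tool_pos: [548.9, -176.0, 198.5]
tcp_rot: [-1.705, 1.567, 3.04]
wrist_force: [-0.8, 0.1, -0.3]
opening: 65.0
```

Request:
{"name": "jog_arm", "arguments": {"series": [[[0.12,0,0],0],[[0.32,0,0],0],[[0.47,0,0],0],[[0.53,0,0],0],[[0.53,0,0],0]]}}

```text
time_s: 34.73
tool_pos: [547.5, -171.7, 118.4]
tcp_rot: [-1.979, 1.563, 2.77]
wrist_force: [-0.0, -0.1, -0.4]
opening: 65.1
```

```bash
python3 -c "
from h import *
plan([(550.2,-176.7,97,2)])"; python3 m.py tray_white cup_white|grep -v 'cup_white 0.[34]'
```

```text
t 34.73 tcp [ 547.5 -171.7  118.4] yang 2.07 xaxis [-0.007  0.003 -1.   ] op 65.1 F [-0.  -0.1 -0.4] q [-0.35  0.18  1.94  0.    1.03 -0.38]
   [0.143, 0.017, 0.034] 0.0002 -> (550.2, -176.7, 97, 2)
t 34.73 tcp [ 547.5 -171.7  118.4] yang 2.07 xaxis [-0.007  0.003 -1.   ] op 65.1 F [-0.  -0.1 -0.4] q [-0.35  0.18  1.94  0.    1.03 -0.38]
top tray_white 0.6 [284.7, 175.5, 388.0, 220.8] ztop 53.4 rect [ 553.2 -242.4] [106.3 274.4] 1.6 mean [ 548.2 -242.8   50. ] circ [ 554.2 -243.3] 139.3
scene tray_white 0.93 [249.7, 115.5, 320.6, 179.0] ztop 50.4 rect [ 548.4 -231. ] [135.8 248.4] 9.5 mean [ 537.  -176.4   48.1] circ [ 537.3 -235.5] 133.7
scene cup_white 0.95 [262.5, 119.5, 288.5, 160.4] ztop 148.1 rect [ 551.9 -170. ] [53.3 60.8] 23.8 mean [ 549.7 -167.5  146.7] circ [ 549.5 -170.7] 31.9
```

Request:
{"name": "jog_arm", "arguments": {"series": [[[0.05,0.01,0.02],0],[[0.1,0.01,0.02],0],[[0.13,0.01,0.02],0],[[0.145,0.01,0.02],0],[[0.145,0.01,0.02],0]]}}

```text
time_s: 35.45
tool_pos: [551.1, -175.6, 99.0]
tcp_rot: [-1.97, 1.568, 2.779]
wrist_force: [-0.2, 0.4, -0.8]
opening: 65.2
```

Request:
{"name": "jog_arm", "arguments": {"series": [[[0,0,0],0],[[0,0,0],0],[[0,0,0],0],[[0,0,0],0],[[0,0,0],0]]}}

```text
time_s: 35.87
tool_pos: [552.2, -176.0, 100.7]
tcp_rot: [1.174, 1.57, -0.361]
wrist_force: [0.9, -1.0, -0.9]
opening: 64.7
```

Lower 4 mm more, release, and go to the carton.

Request:
{"name": "jog_arm", "arguments": {"series": [[[0.01,-0.01,0],0],[[0.025,-0.01,0],0],[[0.025,-0.01,0],0],[[0.025,-0.01,0],0],[[0.025,-0.01,0],0]]}}

```text
time_s: 36.28
tool_pos: [550.4, -176.0, 96.5]
tcp_rot: [-1.858, 1.571, 2.89]
wrist_force: [-0.3, 0.6, 0.4]
opening: 64.9
```

Request:
{"name": "jog_arm", "arguments": {"series": [[[0,0,0],0],[[0,0,0],0],[[0,0,0],0],[[0,0,0],0],[[0,0,0],0]], "hand": 0}}

```text
time_s: 36.7
tool_pos: [550.6, -176.0, 96.7]
tcp_rot: [1.158, 1.571, -0.377]
wrist_force: [-0.5, 0.5, -1.1]
opening: 88.4
```

```bash
python3 -c "
from h import *
plan([(550,-176,200,2),(444,-11,180,-9.3),(444,-11,90,-9.3),(444,-11,46.5,-9.3)])"
```

```text
t 36.7 tcp [ 550.6 -176.    96.7] yang 2.06 xaxis [ 0. -0. -1.] op 88.4 F [-0.5  0.5 -1.1] q [-0.35  0.21  1.95 -0.    0.98 -0.39]
   [-0.688, -0.004, -0.0] 0.0002 -> (550, -176, 200, 2)
   [0.067, -0.334, -0.562] 0.0157 -> (444, -11, 180, -9.3)
   [0.067, -0.388, -0.526] 0.0157 -> (444, -11, 180, -9.3)
   [0.6, 0.0, 0.0] -0.0 -> (444, -11, 90, -9.3)
   [0.29, 0.0, 0.0] -0.0 -> (444, -11, 46.5, -9.3)
```

Request:
{"name": "jog_arm", "arguments": {"series": [[[-0.15,0,0],0],[[-0.4,0,0],0],[[-0.6,0,0],0],[[-0.69,0,0],0],[[-0.69,0,0],0]]}}

```text
time_s: 37.12
tool_pos: [553.2, -177.0, 204.8]
tcp_rot: [1.184, 1.562, -0.351]
wrist_force: [0.3, -0.5, 1.0]
opening: 88.1
```

Request:
{"name": "jog_arm", "arguments": {"series": [[[0.07,-0.33,-0.56],0.016],[[0.07,-0.33,-0.56],0.016],[[0.07,-0.33,-0.56],0.016],[[0.07,-0.33,-0.56],0.016],[[0.07,-0.33,-0.56],0.016]]}}

```text
time_s: 37.53
tool_pos: [497.1, -93.4, 188.1]
tcp_rot: [-1.435, 1.569, -3.068]
wrist_force: [0.0, 0.4, -0.4]
opening: 88.0
```

Request:
{"name": "jog_arm", "arguments": {"series": [[[0.07,-0.39,-0.53],0.016],[[0.07,-0.39,-0.53],0.016],[[0.07,-0.39,-0.53],0.016],[[0.07,-0.39,-0.53],0.016],[[0.07,-0.39,-0.53],0.016]]}}

```text
time_s: 37.95
tool_pos: [445.6, -11.2, 179.1]
tcp_rot: [0.911, 1.57, -0.824]
wrist_force: [-0.6, -0.0, 0.4]
opening: 87.9
```

Request:
{"name": "jog_arm", "arguments": {"series": [[[0.15,0,0],0],[[0.35,0,0],0],[[0.52,0,0],0],[[0.58,0,0],0],[[0.58,0,0],0]]}}

```text
time_s: 38.37
tool_pos: [443.7, -11.8, 89.8]
tcp_rot: [-1.403, 1.566, -3.14]
wrist_force: [-0.9, 0.2, -0.2]
opening: 87.9
```

```bash
python3 m.py carton cup_white|grep scene; python3 -c "
from h import *
plan([(444,-11,70,-9.3),(444,-11,46.5,-9.3)])"
```

```text
scene carton 0.9 [260.4, 196.3, 305.2, 243.7] ztop 61.0 rect [442.6  -7.3] [104.   61.4] 81.1 mean [444.   -2.1  59.2] circ [443.   -7.1] 57.4
scene carton 0.4 [254.3, 262.6, 276.2, 303.8] ztop 147.0 rect [411.4 177.3] [20.4 14.1] 20.6 mean [411.3 177.8 151. ] circ [411.7 176.6] 10.2
scene cup_white 0.54 [263.6, 130.8, 276.0, 151.3] ztop 121.0 rect [ 564.3 -164.2] [21.8 49.4] 17.4 mean [ 563.2 -164.8  119.6] circ [ 558.2 -166. ] 24.8
t 38.67 tcp [446.5 -11.1  93.9] yang -9.47 xaxis [ 0.003 -0.    -1.   ] op 88.1 F [0.9 0.5 1.3] q [-0.08 -0.03  2.22 -0.    0.95  0.08]
   [0.159, -0.016, 0.002] -0.0005 -> (444, -11, 70, -9.3)
   [0.157, 0.0, 0.0] -0.0 -> (444, -11, 46.5, -9.3)
```

Request:
{"name": "jog_arm", "arguments": {"series": [[[0.08,-0.016,0],0],[[0.16,-0.016,0],0],[[0.24,-0.016,0],0],[[0.3,-0.016,0],0],[[0.31,-0.016,0],0]]}}

```text
time_s: 39.08
tool_pos: [441.8, -10.3, 45.0]
tcp_rot: [-1.454, 1.57, 3.094]
wrist_force: [-0.2, -0.3, -0.4]
opening: 87.9
```

Request:
{"name": "jog_arm", "arguments": {"series": [[[0,0,0],0],[[0,0,0],0],[[0,0,0],0],[[0,0,0],0],[[0,0,0],0]]}}

```text
time_s: 39.5
tool_pos: [443.0, -10.4, 46.3]
tcp_rot: [1.654, 1.57, -0.082]
wrist_force: [-0.4, 0.1, -0.6]
opening: 88.1
```

Request:
{"name": "jog_arm", "arguments": {"series": [[[0,0,0],0],[[0,0,0],0],[[0,0,0],0],[[0,0,0],0],[[0,0,0],0]], "hand": 1}}

```text
time_s: 39.92
tool_pos: [442.5, -10.4, 45.7]
tcp_rot: [1.338, 1.571, -0.398]
wrist_force: [0.0, -0.1, 0.5]
opening: 62.1
```

Request:
{"name": "jog_arm", "arguments": {"series": [[[0,0,0],0],[[0,0,0],0],[[0,0,0],0],[[0,0,0],0],[[0,0,0],0]]}}

```text
time_s: 40.33
tool_pos: [442.5, -10.4, 45.7]
tcp_rot: [1.352, 1.571, -0.384]
wrist_force: [1.0, -0.4, 0.0]
opening: 62.0
```

```bash
python3 -c "
from h import *
plan([(444,-11,170,-9.3),(554.2,-292.7,170,2),(554.2,-292.7,90,2),(554.2,-292.7,54,2)])"
```

```text
t 40.33 tcp [442.5 -10.4  45.7] yang -9.46 xaxis [ 0. -0. -1.] op 62.0 F [ 1.  -0.4  0. ] q [-0.08  0.04  2.26 -0.    0.84  0.09]
   [-0.829, 0.011, 0.002] -0.0004 -> (444, -11, 170, -9.3)
   [0.0, 0.514, 0.867] -0.0157 -> (554.2, -292.7, 170, 2)
   [0.0, 0.426, 0.914] -0.0157 -> (554.2, -292.7, 170, 2)
   [0.533, 0.0, 0.0] 0.0 -> (554.2, -292.7, 90, 2)
   [0.24, 0.0, 0.0] 0.0 -> (554.2, -292.7, 54, 2)
```

Request:
{"name": "jog_arm", "arguments": {"series": [[[-0.08,0,0],0],[[-0.28,0,0],0],[[-0.52,0,0],0],[[-0.75,0,0],0],[[-0.85,0,0],0]]}}

```text
time_s: 40.75
tool_pos: [444.7, -10.5, 177.7]
tcp_rot: [1.663, 1.565, -0.073]
wrist_force: [0.7, 0.3, 0.4]
opening: 62.5
```

Request:
{"name": "jog_arm", "arguments": {"series": [[[0,0.07,0.12],0],[[0,0.18,0.3],-0.004],[[0,0.3,0.5],-0.008],[[0,0.41,0.7],-0.012],[[0,0.51,0.87],-0.016]]}}

```text
time_s: 41.17
tool_pos: [496.7, -153.4, 173.1]
tcp_rot: [0.492, 1.57, -1.142]
wrist_force: [0.6, 0.0, -0.8]
opening: 62.4
```

Request:
{"name": "jog_arm", "arguments": {"series": [[[0,0.1,0.22],0],[[0,0.2,0.44],-0.004],[[0,0.3,0.65],-0.008],[[0,0.38,0.81],-0.012],[[0,0.43,0.91],-0.016]]}}

```text
time_s: 41.58
tool_pos: [552.5, -294.9, 172.6]
tcp_rot: [-0.193, 1.57, -1.728]
wrist_force: [-0.0, 0.1, -0.7]
opening: 62.3
```

```bash
python3 -c "
from h import *
plan([(554.2,-292.7,75,2)])"
```

```text
t 41.58 tcp [ 552.5 -294.9  172.6] yang 2.03 xaxis [-0.    -0.001 -1.   ] op 62.3 F [-0.   0.1 -0.7] q [-0.53  0.22  1.78 -0.    1.14 -0.57]
   [0.651, 0.012, -0.014] 0.0001 -> (554.2, -292.7, 75, 2)
```

Request:
{"name": "jog_arm", "arguments": {"series": [[[0.15,0.01,0],0],[[0.35,0.01,-0.01],0],[[0.52,0.01,-0.01],0],[[0.63,0.01,-0.01],0],[[0.65,0.01,-0.01],0]]}}

```text
time_s: 42.0
tool_pos: [550.2, -288.7, 70.7]
tcp_rot: [-2.13, 1.562, 2.619]
wrist_force: [0.5, 0.1, -0.7]
opening: 62.2
```

Request:
{"name": "jog_arm", "arguments": {"series": [[[0,0,0],0],[[0,0,0],0],[[0,0,0],0],[[0,0,0],0],[[0,0,0],0]]}}

```text
time_s: 42.42
tool_pos: [554.5, -291.0, 77.4]
tcp_rot: [1.007, 1.568, -0.528]
wrist_force: [0.2, 0.4, -0.4]
opening: 62.4
```

```bash
python3 m.py tray_white carton cup_white; python3 -c "
from h import *
plan([(554.2,-292.7,53,2)])
p=cv2.imread('scene_last.png')[80:220,220:380];cv2.imwrite('pics/s6.png',cv2.resize(p,None,fx=4,fy=4,interpolation=2))"
```

```text
t 42.42 tcp [ 554.5 -291.    77.4] yang 2.06 xaxis [ 0.003 -0.001 -1.   ] op 62.4 F [ 0.2  0.4 -0.4] q [-0.52  0.31  1.86 -0.    0.97 -0.56]
top tray_white 0.58 [287.2, 177.5, 385.5, 220.1] ztop 53.6 rect [ 553.8 -236.3] [105.1 259.6] 2.0 mean [ 549.3 -177.3   50.4] circ [ 545.4 -238.1] 132.8
top carton 0.86 [334.6, 183.3, 352.0, 204.3] ztop 95.5 rect [ 554.4 -252.9] [57.1 38.6] 2.8 mean [ 554.3 -252.7   92.4] circ [ 554.4 -253.4] 31.0
top cup_white 0.56 [305.3, 185.3, 326.2, 212.0] ztop 123.9 rect [ 550.9 -173.9] [55.  57.8] 43.6 mean [ 550.6 -173.6  121. ] circ [ 551.2 -173.1] 30.0
top cup_white 0.52 [286.6, 177.1, 389.6, 221.0] ztop 53.6 rect [ 555.4 -236. ] [108.8 261.6] 2.1 mean [ 550.7 -178.1   50.3] circ [ 545.7 -237.1] 135.1
scene tray_white 0.63 [249.1, 109.9, 320.1, 180.1] ztop 50.6 rect [ 550.2 -239.1] [106.7 261.7] 1.6 mean [ 531.8 -192.3   48.3] circ [ 540.1 -240.2] 134.1
scene tray_white 0.52 [274.1, 106.2, 304.6, 139.9] ztop 91.7 rect [ 551.1 -285.3] [57.2 99.1] 2.8 mean [ 552.1 -283.    90. ] circ [ 547.8 -285.5] 54.5
scene carton 0.91 [274.7, 106.2, 302.9, 137.5] ztop 91.6 rect [ 551. -285.] [ 55.9 100.4] 4.0 mean [ 551.9 -283.9   90. ] circ [ 546.4 -285.4] 55.3
scene carton 0.34 [253.5, 263.5, 275.4, 304.0] ztop 147.3 rect [411.4 177.7] [20.6 13.2] 14.2 mean [411.4 178.1 151.2] circ [411.6 177.1] 10.3
scene cup_white 0.62 [262.9, 127.5, 290.8, 163.7] ztop 120.9 rect [ 546.9 -174. ] [59.8 59.4] 28.1 mean [ 546.4 -172.1  119.5] circ [ 547.8 -174.2] 31.7
t 42.82 tcp [ 553.4 -290.5   75.7] yang 2.06 xaxis [-0.  0. -1.] op 62.2 F [ 0.6  0.2 -0.7] q [-0.52  0.32  1.86  0.    0.97 -0.56]
   [0.151, 0.005, 0.015] 0.0002 -> (554.2, -292.7, 53, 2)
```

View pics/s6.png

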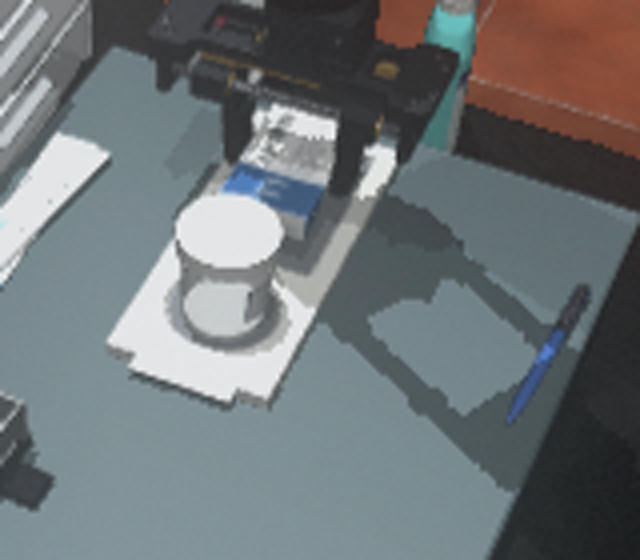

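Request:
{"name": "jog_arm", "arguments": {"series": [[[0.04,0,0.02],0],[[0.08,0,0.02],0],[[0.12,0,0.02],0],[[0.145,0,0.02],0],[[0.145,0,0.02],0]]}}

```text
time_s: 43.23
tool_pos: [552.8, -293.1, 52.4]
tcp_rot: [-2.13, 1.569, 2.619]
wrist_force: [0.5, -0.0, -0.7]
opening: 62.0
```

Request:
{"name": "jog_arm", "arguments": {"series": [[[0,0,0],0],[[0,0,0],0],[[0,0,0],0],[[0,0,0],0],[[0,0,0],0]]}}

```text
time_s: 43.65
tool_pos: [553.7, -293.5, 54.2]
tcp_rot: [0.952, 1.57, -0.582]
wrist_force: [-0.7, -0.1, 0.3]
opening: 62.2
```

Request:
{"name": "jog_arm", "arguments": {"series": [[[0.005,0,0],0],[[0.01,0,0],0],[[0.012,0,0],0],[[0.012,0,0],0],[[0.012,0,0],0]]}}

```text
time_s: 44.07
tool_pos: [553.5, -293.5, 52.1]
tcp_rot: [-2.216, 1.571, 2.532]
wrist_force: [0.1, 0.0, -0.9]
opening: 62.3
```

Request:
{"name": "jog_arm", "arguments": {"series": [[[0,0,0],0],[[0,0,0],0],[[0,0,0],0],[[0,0,0],0],[[0,0,0],0]], "hand": 0}}

```text
time_s: 44.48
tool_pos: [553.6, -293.5, 52.2]
tcp_rot: [0.776, 1.571, -0.758]
wrist_force: [0.2, 0.3, 0.6]
opening: 87.9
```

Request:
{"name": "jog_arm", "arguments": {"series": [[[-0.1,0,0],0],[[-0.3,0,0],0],[[-0.55,0,0],0],[[-0.8,0,0],0],[[-1,0,0],0]]}}

```text
time_s: 44.9
tool_pos: [554.0, -293.8, 205.1]
tcp_rot: [1.015, 1.569, -0.52]
wrist_force: [0.6, -0.9, 0.7]
opening: 88.0
```

Request:
{"name": "jog_arm", "arguments": {"series": [[[-0.2,-0.7,-0.5],0],[[-0.2,-0.7,-0.5],0],[[-0.2,-0.7,-0.5],0],[[-0.2,-0.7,-0.5],0],[[-0.2,-0.7,-0.5],0]]}}

```text
time_s: 45.32
tool_pos: [444.6, -221.3, 233.2]
tcp_rot: [1.029, 1.569, -0.506]
wrist_force: [-0.0, -0.1, -0.0]
opening: 87.8
```

Request:
{"name": "jog_arm", "arguments": {"series": [[[0,0,-1],0],[[0,0,-1],0],[[0,0,-1],0],[[0,0,-1],0],[[0,0,-1],0]]}}

```text
time_s: 45.73
tool_pos: [441.4, -69.1, 231.9]
tcp_rot: [2.857, 1.569, 1.326]
wrist_force: [0.4, 0.2, -0.3]
opening: 88.2
```

```bash
python3 m.py cassette magazine carton spray cup_white cup_red amber_bottle; sed -i 's/"scene cartonInTray//' pl.py; python3 -W ignore pl.py; cp top_last.png pics/t7.png; cp scene_last.png pics/s7.png
```

```text
t 45.73 tcp [441.4 -69.1 231.9] yang 2.28 xaxis [ 0.     0.002 -1.   ] op 88.2 F [ 0.4  0.2 -0.3] q [-0.21 -0.18  2.07  0.    1.24 -0.25]
top cassette 0.9 [171.8, 181.9, 201.6, 201.5] ztop 58.4 rect [574.4 166. ] [43.  75.6] 5.9 mean [574.6 165.7  55.4] circ [575.  165.8] 40.3
top magazine 0.83 [234.8, 144.3, 259.2, 188.9] ztop 86.1 rect [656.    5.7] [56.6 87.8] 88.9 mean [656.4   0.7  84.2] circ [656.   7.] 51.0
top carton 0.8 [332.8, 183.0, 380.0, 208.5] ztop 70.2 rect [ 554.9 -290.7] [ 58.4 110.8] 1.0 mean [ 554.7 -290.5   66.9] circ [ 554.5 -290.8] 58.7
top spray 0.68 [175.6, 242.5, 192.8, 258.8] ztop 167.9 rect [416.2 176.2] [12.6 10.3] 1.9 mean [417.3 175.9 168.8] circ [416.6 176.5] 7.4
top cup_white 0.7 [304.9, 183.9, 326.4, 210.4] ztop 124.1 rect [ 551.1 -175.4] [56.8 62.7] 43.9 mean [ 550.9 -174.9  121.1] circ [ 549.9 -175.7] 32.4
top cup_red 0.86 [136.9, 183.2, 167.1, 206.9] ztop 124.8 rect [561.9 252.5] [61.5 58.2] 42.3 mean [562.5 251.7 121.9] circ [562.5 251.6] 31.7
top amber_bottle 0.56 [119.7, 189.5, 139.6, 207.8] ztop 130.7 rect [555.3 321.7] [18.  16.6] 2.0 mean [55
[... 1242 characters left out ...]
03.4, 174.4, 333.5] ztop 127.7 rect [551.7 323.1] [18.6 19.2] 21.3 mean [550.9 324.1 126.6] circ [552.2 323.1] 11.1
top cass 292 tilt deg u,v [-1.24 -0.25] z 55.17 res 2.66
top magstack 262 tilt deg u,v [ 0.5 -0.4] z 64.71 res 2.72
top board 316 tilt deg u,v [-0.8   0.35] z 40.78 res 2.57
top carton 0 tilt deg u,v [0. 0.] z 0.0 res nan
top cartonInTray 533 tilt deg u,v [-0.14 -0.16] z 66.35 res 2.67
scene cass 379 tilt deg u,v [-0.05 -0.31] z 52.88 res 1.27
scene magstack 210 tilt deg u,v [-0.17  1.23] z 63.17 res 1.23
scene board 397 tilt deg u,v [ 0.17 -0.16] z 38.9 res 1.25
scene carton 0 tilt deg u,v [0. 0.] z 0.0 res nan
scene cartonInTray 177 tilt deg u,v [-1.74 -0.38] z 64.99 res 1.46
```

View pics/t7.png

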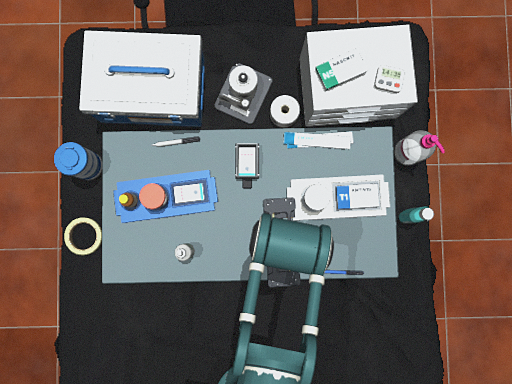

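View pics/s7.png

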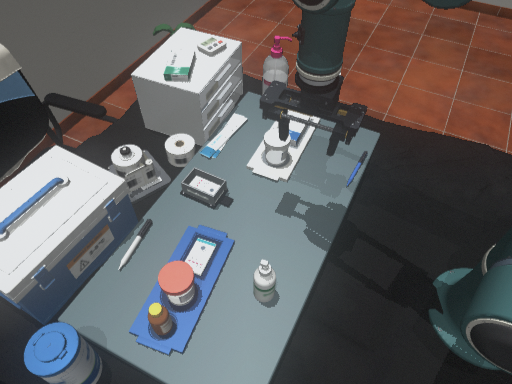

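```bash
python3 -c "
from bench import job
print(job.sign_off())"
```

```text
the job is handed in; nothing more can be done
None
```

Both kits are made up and the job is handed in, at about 46.6 s of the 112 s allowed. I placed things in the order you gave:

- **Blue tray:** the red-lidded cup, the amber bottle, then the bottom cassette. I drew the cassette about 64 mm straight out through the slot before lifting it.
- **White tray:** the white-lidded cup, then the carton.

Last checks, from both cameras with the arm clear of everything:

- **Cups and bottle:** both cups and the bottle stand upright in their round recesses. Their tops are 6–7 mm higher than when they stood on the board, which matches the recess floor rather than the rim.
- **Cassette:** it lies flat, about 14 mm to its top above the board, and 2–3 mm off the recess centre.
- **Carton:** it lies flat in its recess, about 2 mm off centre. It read about 1 mm lower than expected, which is within depth noise.
- **Magazine:** the two remaining cassettes read flat, with their top at about 64 mm as expected once settled.
- **Spray bottle:** it is standing where it was.

**Readings that disagreed:** the two cameras differ by 2–4 mm in x and height. The networks gave a few low-confidence wrong labels, which I ignored. Tilt fits of up to about 1.7° are within depth noise. The highest, for the carton, came from the scene camera, where the white cup and gripper partly hid it, while the top camera read it flat.

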